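# Load the UV sterilising drawer and start its timer

## Task

Sterilise the used tools: pull open the drawer of the white UV cabinet, take every spatula out of the white rack and lay it flat on the drawer's floor, and stand every small steel cup in there too, open side up, with nothing lying on top of anything else. Then push the drawer fully home and only after that start the lamp by turning the timer dial on top a quarter turn clockwise; the lamp must never run with the drawer open. Leave everything else on the bench where it is.

Things in the scene. Friction and masses are not known exactly. Their poses are not given: they have to be found in the camera images.
- steriliser: the white UV cabinet, fixed at the bench's far side, 260 deep, 270 wide, 108 high. Origin: centre of its underside; x to its back, y to its left seen from the robot, z up. Its front face (x = -130) looks roughly to the robot. The drawer comes out of the front; inside, the roof is 52 above the drawer's floor.
- drawer (a joint): travel in m of the cabinet's drawer: 0 fully home, 0.18 at its stop when right out; starts shut or up to 25 mm ajar. Slides along the cabinet's -x with about 1 N of friction plus 4 N per m/s and stays where it is left.
- drawer_handle (a point): middle of the drawer's black bar handle: a level bar 11 thick and 120 long, parallel to the drawer's front and 35 out from it, 64 above the bench (44 below the cabinet's top). Axes as the cabinet's.
- drawer_floor (a point): centre of the drawer's floor (top face), 28 above the bench; moves with the drawer, axes as the cabinet's. Inside: x -118 to 114, y -116 to 116; side and back walls 30 high, 4 thick; front panel 12 thick, 48 above the floor. The cabinet covers all beyond x = travel - 130: right out, the open part is x -118 to 50 (mm).
- timer (a joint): angle in rad of the clockwork timer dial: 0 is off, grows as it is turned clockwise seen from above, up to 4.7; stays where it is left (0.03 N m of friction).
- timer_grip (a point): on the upright axis of the timer dial on top of the cabinet (near the front left corner seen from the robot), at gripping height, 145 above the bench. The dial is a 44 disc with a black bar across it, 42 long, 14 thick, 32 high, its top 8 above this point. At 0 the bar lies along the drawer's travel: this point's x axis, which turns with it.
- rack: fixed white plastic rack, 56 x 156 x 60 high, with three square sockets 15 wide and 50 deep in a row 52 apart along its y axis. Origin: centre of its underside, on the bench; z up.
- spatula1: laboratory spatula 145 long, 50 g: round dark handle 12 thick, 95 long, then a steel neck 6 thick, then a flat steel blade 30 x 14 x 3. Origin: centre of the handle's end; z runs along it towards the blade. Centre of mass 73 from the origin. Starts handle down in a rack socket, upright within 4 degrees, origin 10 above the bench, 95 showing above the rack. None if absent (2 or 3 are there).
- spatula1_tip (a point): the blade's end of that spatula, on its axis, 145 from the handle's end.
- spatula2: laboratory spatula 145 long, 50 g: round dark handle 12 thick, 95 long, then a steel neck 6 thick, then a flat steel blade 30 x 14 x 3. Origin: centre of the handle's end; z runs along it towards the blade. Centre of mass 73 from the origin. Starts handle down in a rack socket, upright within 4 degrees, origin 10 above the bench, 95 showing above the rack. None if absent (2 or 3 are there).
- spatula2_tip (a point): the blade's end of that spatula, on its axis, 145 from the handle's end.
- spatula3: laboratory spatula 145 long, 50 g: round dark handle 12 thick, 95 long, then a steel neck 6 thick, then a flat steel blade 30 x 14 x 3. Origin: centre of the handle's end; z runs along it towards the blade. Centre of mass 73 from the origin. Starts handle down in a rack socket, upright within 4 degrees, origin 10 above the bench, 95 showing above the rack. None if absent (2 or 3 are there).
- spatula3_tip (a point): the blade's end of that spatula, on its axis, 145 from the handle's end.
- cup1: small round steel cup, open at the top: 52 across outside, 24 high, wall and bottom 3 thick, 60 g. Origin: centre of its underside; z up through its open side. None if absent (one or two are there).
- cup2: small round steel cup, open at the top: 52 across outside, 24 high, wall and bottom 3 thick, 60 g. Origin: centre of its underside; z up through its open side. None if absent (one or two are there).
- jar: closed white specimen jar, 48 across the lid and 68 high, loose; not part of the job. Origin: centre of its underside.
- petri: closed Petri dish, 93 across and 16 high, loose; not part of the job. Origin: centre of its underside.
- petri_stack: stack of Petri dishes, 93 across and 96 high, loose; not part of the job. Origin: centre of its underside.
- wash_bottle: white bottle, 64 across and 170 high, loose; not part of the job. Origin: centre of its underside.
- marker: marker pen lying on the bench, 130 long and 16 thick (origin at its middle), loose; not part of the job. Origin: centre of its underside.
- beaker: glass beaker, 70 across and 85 high, loose; not part of the job. Origin: centre of its underside.
Mind the look-alikes: they are no part of the job. What is shaped like the cup1 but brown or turquoise is not meant.

How it is judged:
On the way, in this order (a step that is already met when the one before it is completed fails the run):
1. every spatula lies flat on the drawer's floor, every cup stands upright in it, and the drawer is shut (x of spatula1 in the frame of drawer_floor between -0.118 and 0.116 m and y of spatula1 in the frame of drawer_floor between -0.118 and 0.118 m and z of spatula1 in the frame of drawer_floor between -0.003 and 0.015 m and z of spatula1_tip in the frame of drawer_floor between -0.003 and 0.015 m and x of spatula2 in the frame of drawer_floor between -0.118 and 0.116 m and y of spatula2 in the frame of drawer_floor between -0.118 and 0.118 m and z of spatula2 in the frame of drawer_floor between -0.003 and 0.015 m and z of spatula2_tip in the frame of drawer_floor between -0.003 and 0.015 m and x of spatula3 in the frame of drawer_floor between -0.118 and 0.116 m and y of spatula3 in the frame of drawer_floor between -0.118 and 0.118 m and z of spatula3 in the frame of drawer_floor between -0.003 and 0.015 m and z of spatula3_tip in the frame of drawer_floor between -0.003 and 0.015 m and x of cup1 in the frame of drawer_floor between -0.118 and 0.116 m and y of cup1 in the frame of drawer_floor between -0.118 and 0.118 m and z of cup1 in the frame of drawer_floor between -0.003 and 0.006 m and angle between each of cup1, cup2's own z axis and vertical below 0.15 rad and x of cup2 in the frame of drawer_floor between -0.118 and 0.116 m and y of cup2 in the frame of drawer_floor between -0.118 and 0.118 m and z of cup2 in the frame of drawer_floor between -0.003 and 0.006 m and value of joint drawer below 0.005 m), for 0.2 s.
2. the timer dial is turned about a quarter turn clockwise, the drawer still shut (value of joint timer between 1.1 and 2.05 rad and value of joint drawer below 0.005 m), for 0.2 s.
At the end, for the whole second after the job is handed in: Spatulas lie in the drawer, both ends under 15 mm above its floor; cups stand in it open side up (within 6 mm of the floor, leaning under 0.15 rad); all at rest; drawer shut to 5 mm; timer between 1.1 and 2.05 rad (a quarter turn is 1.57) (all of step 2 and x of spatula1 in the frame of drawer_floor between -0.118 and 0.116 m and y of spatula1 in the frame of drawer_floor between -0.118 and 0.118 m and z of spatula1 in the frame of drawer_floor between -0.003 and 0.015 m and z of spatula1_tip in the frame of drawer_floor between -0.003 and 0.015 m and x of spatula2 in the frame of drawer_floor between -0.118 and 0.116 m and y of spatula2 in the frame of drawer_floor between -0.118 and 0.118 m and z of spatula2 in the frame of drawer_floor between -0.003 and 0.015 m and z of spatula2_tip in the frame of drawer_floor between -0.003 and 0.015 m and x of spatula3 in the frame of drawer_floor between -0.118 and 0.116 m and y of spatula3 in the frame of drawer_floor between -0.118 and 0.118 m and z of spatula3 in the frame of drawer_floor between -0.003 and 0.015 m and z of spatula3_tip in the frame of drawer_floor between -0.003 and 0.015 m and x of cup1 in the frame of drawer_floor between -0.118 and 0.116 m and y of cup1 in the frame of drawer_floor between -0.118 and 0.118 m and z of cup1 in the frame of drawer_floor between -0.003 and 0.006 m and angle between each of cup1, cup2's own z axis and vertical below 0.15 rad and x of cup2 in the frame of drawer_floor between -0.118 and 0.116 m and y of cup2 in the frame of drawer_floor between -0.118 and 0.118 m and z of cup2 in the frame of drawer_floor between -0.003 and 0.006 m and linear speed of each of spatula1, spatula2, spatula3, cup1, cup2 below 0.02 m/s); the robot touches nothing.
It fails at once if the timer is on (turned more than 0.3 rad) while the drawer is open more than 30 mm (value of joint timer above 0.3 rad and value of joint drawer above 0.03 m).
It fails at once if a thing that is not part of the job is moved more than 40 mm or tipped over (distance of any of jar, petri, petri_stack, wash_bottle, marker, beaker from where it was at the start of the episode above 0.04 m or angle between any of jar, petri, petri_stack, wash_bottle, beaker's own z axis and vertical above 0.5 rad).
Of spatula1, spatula2, spatula3 only 2 to 3 are there at a start; the rules pass over those that are not, and their reading is None.
Of cup1, cup2 only 1 to 2 are there at a start; the rules pass over those that are not, and their reading is None.
At some moment in a run one of cup1, cup2 may be knocked a few centimetres aside while the robot is not near it.
Once in a run the grip may slacken for a moment while it holds something.
It also fails if it takes over 210 s, if anything falls off the work surface, if the arm or the gripper's body presses on something with over 40 N, if the wrist force passes 120 N, or if a joint passes its speed limit or range.

## Robot

A 6-joint arm with a two-finger parallel gripper is mounted at the origin on the work surface. World frame = base frame: x ahead of the robot, y to its left, z up, the work surface at z = 0. Lengths are in m, angles in rad, forces in N, time in s.
With the tool pointing down it reaches from about 0.3 to 0.775 m from the base axis. Payload 14.6 kg.
Tool frame: the origin (TCP) lies on the centre line of the jaws, within the pads' length; the fingertips stand 19 mm ahead of it and the grasp point (between the pads) is the TCP; z points along the fingers, y is the line along which they close (so a half turn about z gives the same grasp; the last joint's range is limited). The gripper opens to 94 mm and grips with 3 to 60 N. Pads are 16 mm wide; open, the fingers measure 119 mm over their backs; the gripper's body (75 mm by 177 mm) begins 78 mm behind the grasp point.
Start: joints at [-1.272, 0.3, 1.521, -0, 1.321, -0.067], TCP at [0.197, -0.514, 0.224] pointing down, gripper open.
Joint ranges: [-3.03, 3.03], [-0.79, 2.21], [0.23, 2.52], [-1.04, 4.18], [0, 3.07], [-2.55, 2.55]. Speed limits (rad/s): [2.22, 2.22, 2.57, 3.14, 3.14, 3.14].

## Interface

Orientations are given as [roll, pitch, yaw] about the fixed x, y, z axes, in that order (R = Rz(yaw) Ry(pitch) Rx(roll)).
In Python, from station import get_obs, camera, workorder gives the robot as it stands.
- The arm moves only by the tool play_rows, never from a script. Its argument "motion" is a list that holds one entry, the list of rows, each a list of 7 numbers: the shift along the tool's x, y, z as a fraction of full scale, then the turn, a rotation vector about the tool's x, y, z as a fraction of full scale, then the opening, from -1 (shut) to 1 (fully open). In form: [[[x, y, z, ax, ay, az, grip], ...]]. A call has 1 to 10 rows; each row is the pose to reach, as a shift and turn from the pose commanded when the call began, along the tool's axes at that moment, turning the shorter way round; what a row does not reach only later rows make up. Full scale, the value 1, is 0.25 m for a shift and 2 pi rad for a turn. A row lasts 1/10 s, in which the tool goes at most 50 mm and 8.59 degrees, less where a joint would pass 70% of its speed; a pose out of reach is approached as far as the arm can. A call with a number of a shift or a turn outside -1 to 1 is refused whole. A call with a gripper value outside its range is refused whole. The fingers move at their own pace and stop on an object; "grip_force" is the grip in N (left out, the last holds). Time passes only in rows, so rows that repeat a pose let the fingers close. It gives the time, the measured TCP pose, the force, the opening and the grip force at its end, in the units of the state.
- get_obs(): the state, without advancing time (a new reading comes with each control period).
- camera(name): name is "scene" or "top" or "wrist"; returns a dict with "frame" (400x640x3 uint8, red, green, blue), "z_map" (400x640 float32, m along the optical axis (not along the pixel's ray), 0 where there is no reading), "camera_matrix" (3x3 intrinsics, pixels), "T" (4x4, takes a point from camera to world coordinates); the wrist camera has in their place "T_tool_cam" (4x4, takes a point from camera to tool coordinates, whose origin is the TCP and whose axes are the flange's). Camera axes: x right, y up, looking along -z (the intrinsics and any distortion apply to the point x, -y, -z); pixel columns grow to the right and rows downward; lengths in m; the calibration is good to about 2 mm. A picture is of the moment at which its call begins: read the wrist's pose just before it.
- workorder.hand_in(): hands the job in; it is judged then, once.
The state is a dict: "time_s": time; "qpos": joint angles; "joint_vel": joint speeds; "tau": joint torques, N m; "ee_pos": TCP position; "eef_rot": TCP orientation; "force": force on the tool from outside, world axes, zero at the start; "moment": the same for the moment, N m; "grip_width": finger opening in m; "grip_force": force on a finger pad.
Only numpy, scipy, OpenCV 4.12 (cv2) and the standard library are available. Lean on these libraries where they do the work, as an engineer would, in place of code of your own. Each camera call takes 0.05 s, during which the arm holds its last target. There are 200 camera calls.

## Working session

There is one attempt and no reset: what is moved stays moved. The work goes in short steps, Python scripts to look and compute and a tool call to move; the robot and the scene stay as the last step left them, time stands still between calls to the robot, and variables do not carry over. Pictures are saved under pics/ and viewed, at most 14 in all, crops included, and the job is handed in when it is done.

Besides the shell and the picture viewer there is one more tool, called after "Call:" as name(argument=value, ...) on one line, values as JSON. play_rows: Moves the arm, as the interface text tells. Its arguments: {"type":"object","properties":{"motion":{"type":"array"},"grip_force":{"type":"number"}},"required":["motion"]}

```bash
mkdir -p pics; ls
python3 - <<'E'
from station import get_obs,camera
import cv2,numpy as np
o=get_obs();print(o)
for n in("scene","top"):
    c=camera(n);cv2.imwrite(f"pics/{n}0.png",c["frame"][...,::-1]);print(n,c["camera_matrix"],c["T"].round(4).tolist())
    np.savez(f"{n}0.npz",**c)
c=camera("wrist");print(c["T_tool_cam"].round(4).tolist(),c["camera_matrix"].tolist(), c.keys())
E
```

```text
pics
{'time_s': 0.0, 'qpos': array([-1.27158898e+00,  3.00454108e-01,  1.52158561e+00,  1.64126471e-06,
        1.32068401e+00, -6.66061186e-02]), 'joint_vel': array([-0.00021229, -0.00137224,  0.00014664,  0.00149775,  0.00083102,
       -0.00148847]), 'tau': array([-1.27093477e-03, -5.31800687e+01, -3.52736199e+01,  7.07779988e-02,
        2.43757601e-02, -1.24771150e-04]), 'ee_pos': array([ 0.19666386, -0.51338141,  0.22389372]), 'eef_rot': array([-3.14046419e+00, -7.68670013e-05,  3.65813015e-01]), 'force': array([ 0.11015115, -0.44478594, -0.39121959]), 'moment': array([-0.04289362,  0.01427985, -0.01324993]), 'grip_force': 0.0, 'grip_width': 0.09373926002496356}
scene [[444.25926841   0.         318.0722564 ]
 [  0.         444.25926841 196.40005028]
 [  0.           0.           1.        ]] [[-0.7903, -0.5145, 0.3327, 1.0866], [0.6127, -0.6635, 0.4294, 0.5818], [-0.0002, 0.5432, 0.8396, 1.3554], [0.0, 0.0, 0.0, 1.0]]
top [[436.03576674   0.         322.59847652]
 [  0.         436.03576674 206.25457963]
 [  0.           0.           1.        ]] [[0.0253, 0.9775, -0.2094, 0.3375], [-0.9997, 0.0238, -0.0096, -0.0438], [-0.0044, 0.2095, 0.9778, 1.2902], [0.0, 0.0, 0.0, 1.0]]
[[0.0002, 0.9687, 0.2482, 0.0739], [1.0, -0.0002, -0.0001, -0.0009], [-0.0001, 0.2482, -0.9687, -0.1611], [0.0, 0.0, 0.0, 1.0]] [[330.3733863805029, 0.0, 321.4919372582946], [0.0, 330.3733863805029, 203.90676883425007], [0.0, 0.0, 1.0]] dict_keys(['frame', 'z_map', 'camera_matrix', 'T_tool_cam'])
```

View pics/scene0.png

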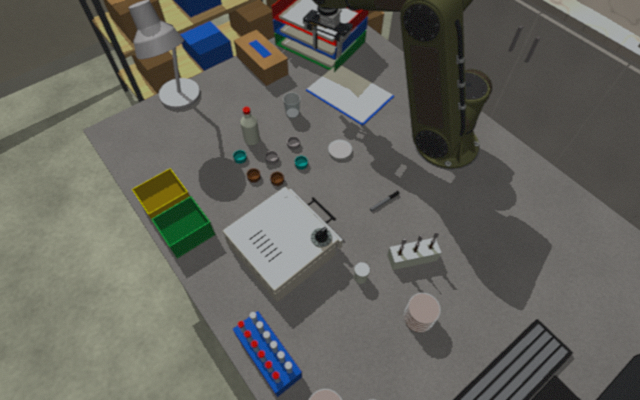

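View pics/top0.png

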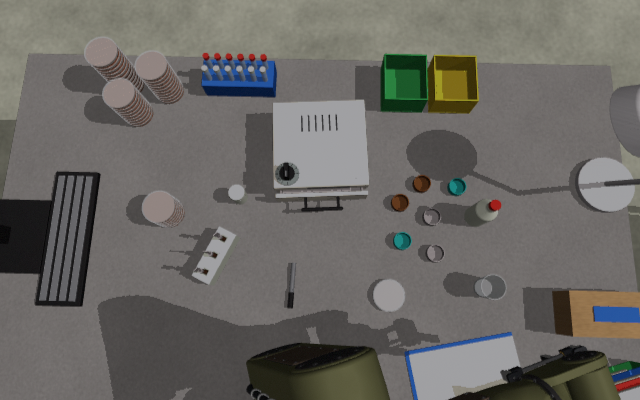

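The top view shows the cabinet at (320,145), its handle at (322,207) and the dial at (286,173). The rack at (214,255) holds three spatulas. Cup-shaped things: grey at (432,217) and (435,253), brown at (421,184) and (400,202), turquoise at (457,186) and (402,241). The two grey ones match the steel cups. I'll confirm this with a crop.

```bash
cat > h.py <<'E'
import numpy as np,cv2
from station import get_obs,camera
from scipy.spatial.transform import Rotation as R
def ray(c,u,v,T=None):
    K=c["camera_matrix"];T=c["T"] if T is None else T
    d=T[:3,:3]@np.array([(u-K[0,2])/K[0,0],-(v-K[1,2])/K[1,1],-1.]);return T[:3,3],d
def onz(c,u,v,z,T=None):
    o,d=ray(c,u,v,T);return o+d*(z-o[2])/d[2]
def cloud(c,T=None):
    K=c["camera_matrix"];T=c["T"] if T is None else T
    v,u=np.mgrid[:400,:640];z=c["z_map"].astype(float)
    P=np.stack([(u-K[0,2])/K[0,0]*z,-(v-K[1,2])/K[1,1]*z,-z],-1)
    return P@T[:3,:3].T+T[:3,3]
def toolT():
    o=get_obs();T=np.eye(4);T[:3,:3]=R.from_euler("xyz",o["eef_rot"]).as_matrix();T[:3,3]=o["ee_pos"];return T
def wrist():
    Tt=toolT();c=dict(camera("wrist"));c["T"]=Tt@c["T_tool_cam"];return c
def goto(p,yaw,roll=np.pi,pitch=0):
    "shift/turn numbers from the present pose (measured)"
    T=toolT();s=T[:3,:3].T@(np.array(p)-T[:3,3])/.25
    r=R.from_matrix(T[:3,:3].T@R.from_euler("xyz",[roll,pitch,yaw]).as_matrix()).as_rotvec()/(2*np.pi)
    print("move",np.r_[s,r].round(4).tolist())
E
python3 - <<'E'
from h import *
c=dict(np.load("top0.npz"));P=cloud(c);f=c["frame"]
a=cv2.resize(f[170:270,375:475],None,fx=4,fy=4,interpolation=2);b=cv2.resize(f[215:295,180:280],None,fx=4,fy=4,interpolation=2)
cv2.imwrite("pics/crop0.png",np.hstack([a,np.pad(b,((0,80),(0,0),(0,0)))])[...,::-1])
# cabinet top
m=(abs(P[...,2]-.108)<.006)&(P[...,0]>.3)
n,l,s,_=cv2.connectedComponentsWithStats(m.astype(np.uint8))
k=1+np.argmax(s[1:,4]);q=P[l==k][:,:2].astype(np.float32);print("cab",s[k],cv2.minAreaRect(q),np.median(P[l==k][:,2]))
# grid per-object heights
for nm,(u,v) in dict(cupA=(432,217),cupB=(435,253),br1=(421,184),br2=(400,202),tq1=(457,186),tq2=(402,241),jar=(237,192),petri=(389,295),bottle=(487,211),dial=(286,173),mark=(291,285),beak=(490,287),stack=(160,207)).items():
    w=P[v-3:v+4,u-3:u+4].reshape(-1,3);print(nm,np.median(w,0).round(3),w[:,2].max().round(3))
m=(abs(P[...,2]-.06)<.006)&(P[...,1]>.1)&(P[...,0]<.4)
n,l,s,_=cv2.connectedComponentsWithStats(m.astype(np.uint8))
for k in range(1,n):
    if s[k,4]>100:q=P[l==k][:,:2].astype(np.float32);print("rack",s[k],cv2.minAreaRect(q))
m=(abs(P[...,2]-.024)<.008)
n,l,s,cc=cv2.connectedComponentsWithStats(m.astype(np.uint8))
for k in range(1,n):
    if s[k,4]>20 and 370<cc[k,0]<480 and 160<cc[k,1]<270:q=P[l==k][:,:2].astype(np.float32);print("cups",cc[k],cv2.minEnclosingCircle(q))
E
```

```text
cab [ 272  100   97   89 7564] ((0.7760747075080872, -0.018306732177734375), (0.26139846444129944, 0.270430326461792), 3.382082939147949) 0.10905475019296273
cupA [ 0.588 -0.36   0.005] 0.009
cupB [ 0.48  -0.366  0.005] 0.01
br1 [ 0.689 -0.33   0.003] 0.01
br2 [ 0.632 -0.265  0.004] 0.011
tq1 [ 0.685 -0.438  0.004] 0.011
tq2 [ 0.513 -0.269  0.005] 0.012
jar [0.635 0.216 0.07 ] 0.075
petri [ 0.355 -0.228  0.017] 0.021
bottle [ 0.582 -0.475  0.132] 0.165
dial [0.672 0.069 0.152] 1.29
mark [0.376 0.054 0.013] 0.021
beak [ 0.385 -0.522  0.007] 1.29
stack [0.579 0.424 0.097] 0.102
rack [192 274  23  11 146] ((0.38539886474609375, 0.296956330537796), (0.027828214690089226, 0.061200592666864395), 1.4902544021606445)
cups [421.7375 182.6125] ((0.6874297261238098, -0.32762783765792847), 0.02664169855415821)
cups [457.01204819 186.06024096] ((0.6802924275398254, -0.4322226941585541), 0.025769153609871864)
cups [399.42253521 201.77464789] ((0.6267756223678589, -0.26067808270454407), 0.026088597252964973)
cups [468.57894737 218.42105263] ((0.5890328884124756, -0.4779348373413086), 0.030692100524902344)
cups [431.86904762 216.46428571] ((0.5861757397651672, -0.3550828695297241), 0.02648261748254299)
cups [402.77027027 240.52702703] ((0.5114780068397522, -0.2663179337978363), 0.026314830407500267)
cups [435.22077922 252.66233766] ((0.4792660176753998, -0.3618256747722626), 0.02630721591413021)
```

View pics/crop0.png

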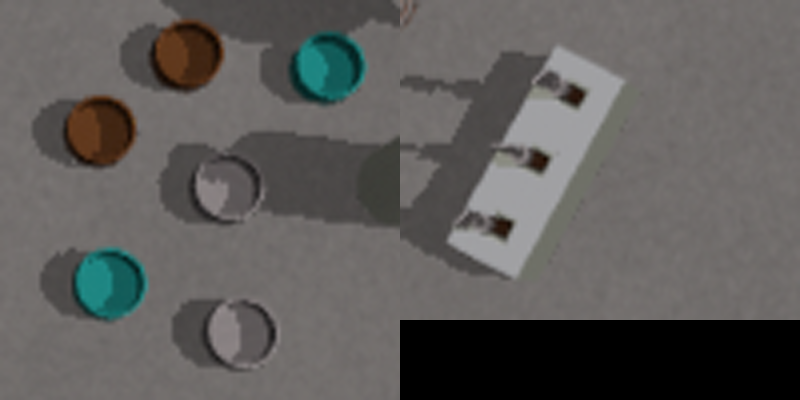

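The crop confirms it: the only bare-steel cups are the two grey ones, A (432,217) and B (435,253). The rack has three spatulas. Next is the handle.

Run:
```python
from h import *
c=dict(np.load("top0.npz"));P=cloud(c);g=c["frame"].max(-1)
m=(P[...,2]>.045)&(P[...,2]<.085)&(g<70);m[:,:295]=0;m[:,350:]=0;m[:190]=0;m[:198+20:,]&=True;m[220:]=0
q=P[m];print(len(q),np.median(q,0),cv2.fitLine(q[:,:2].astype(np.float32),2,0,.01,.01).ravel())
# handle by dark pixels onto z=0.0695 (top of bar)
mm=(g<60);mm[:204]=0;mm[213:]=0;mm[:,300:345]&=True;mm[:,:300]=0;mm[:,345:]=0
v,u=np.nonzero(mm);print(len(u),u.min(),u.max(),np.mean(v));w=np.array([onz(c,a,b,.068) for a,b in zip(u,v)]);print(w.min(0),w.max(0),w.mean(0),cv2.fitLine(w[:,:2].astype(np.float32),2,0,.01,.01).ravel())
# cabinet front edge fit
m=(abs(P[...,2]-.108)<.006)&(P[...,0]>.6)
pts=[]
for u in range(300,362):
    r=np.nonzero(m[:,u])[0];pts.append(P[r.max(),u,:2])
print("front",cv2.fitLine(np.float32(pts),1,0,.01,.01).ravel())
goto([.59,-.03,.25],np.pi/2+.06)
```

```text
236 [ 0.59393614 -0.03038641  0.06891029] [ 0.06510711 -0.99787825  0.5996247  -0.02828633]
167 301 342 208.31736526946108
[ 0.58387536 -0.08753471  0.068     ] [0.6069515 0.0297569 0.068    ] [ 0.59300519 -0.02590367  0.068     ] [ 0.07129274 -0.9974554   0.5930052  -0.02590367]
front [ 0.06277004 -0.99802804  0.65157825 -0.09748522]
move [2.161, -1.243, -0.1028, -0.0001, -0.0001, -0.2013]
```

Call:
play_rows(motion=[[[1,-0.575,-0.1,0,0,-0.1,-0.36],[1,-0.575,-0.1,0,0,-0.1,-0.36],[1,-0.575,-0.1,0,0,-0.1,-0.36],[1,-0.575,-0.1,0,0,-0.1,-0.36],[1,-0.575,-0.1,0,0,-0.1,-0.36],[1,-0.575,-0.1,0,0,-0.1,-0.36],[1,-0.575,-0.1,0,0,-0.1,-0.36],[1,-0.575,-0.1,0,0,-0.1,-0.36],[1,-0.575,-0.1,0,0,-0.1,-0.36]]])

```text
time_s: 1.05
ee_pos: [0.3782, -0.2906, 0.2492]
eef_rot: [-3.141, 0.0, 0.993]
force: [-0.9, 0.1, -0.9]
grip_width: 0.0305
grip_force: 0.0
```

```bash
cat >> h.py <<'E'
def log():
    import json
    o=get_obs();open("log.txt","a").write(json.dumps([*o["qpos"],*o["ee_pos"],*o["eef_rot"]])+"\n")
    print("t",round(o["time_s"],2),"q",o["qpos"].round(3),"p",o["ee_pos"].round(4),"rpy",o["eef_rot"].round(3),"F",o["force"].round(1),"w",round(o["grip_width"],4),round(o["grip_force"],1))
E
python3 - <<'E'
from h import *
log();goto([.594,-.03,.15],np.pi/2+.063)
E
```

```text
t 1.05 q [-0.732  0.116  1.684 -0.     1.342 -0.154] p [ 0.3782 -0.2906  0.2492] rpy [-3.141  0.     0.993] F [-0.9  0.1 -0.9] w 0.0305 0.0
move [1.3445, 0.1544, 0.3965, -0.0001, -0.0, -0.1019]
```

Call:
play_rows(motion=[[[1,0.115,0.2,0,0,-0.1019,-0.36],[1,0.115,0.2,0,0,-0.1019,-0.36],[1,0.115,0.2,0,0,-0.1019,-0.36],[1,0.115,0.2,0,0,-0.1019,-0.36],[1,0.115,0.2,0,0,-0.1019,-0.36],[1,0.115,0.2,0,0,-0.1019,-0.36],[1,0.115,0.2,0,0,-0.1019,-0.36],[1,0.115,0.2,0,0,-0.1019,-0.36]]])

```text
time_s: 1.85
ee_pos: [0.5386, -0.0976, 0.1995]
eef_rot: [-3.141, 0.0, 1.632]
force: [-0.9, -0.2, -0.3]
grip_width: 0.0301
grip_force: 0.0
```

Run:
```python
from h import *
log();goto([.594,-.03,.12],np.pi/2+.063)
c=wrist();cv2.imwrite("pics/w1.png",c["frame"][...,::-1])
P=cloud(c);g=c["frame"].max(-1)
m=(P[...,2]>.06)&(P[...,2]<.08)&(g<80)&(P[...,0]>.5)&(P[...,0]<.64)
q=P[m];print(len(q),q.min(0),q.max(0),np.median(q,0),cv2.fitLine(q[:,:2].astype(np.float32),2,0,.01,.01).ravel())
```

```text
t 1.85 q [-0.246  0.315  1.56  -0.     1.266 -0.307] p [ 0.5386 -0.0976  0.1995] rpy [-3.141  0.     1.632] F [-0.9 -0.2 -0.3] w 0.0301 0.0
move [0.2564, 0.2379, 0.318, -0.0, 0.0, -0.0002]
3533 [ 0.58503176 -0.15450655  0.06001329] [0.63719675 0.07445269 0.07424348] [ 0.59979312 -0.02053705  0.06872477] [ 0.08450226 -0.9964233   0.60815436 -0.02475606]
```

View pics/w1.png

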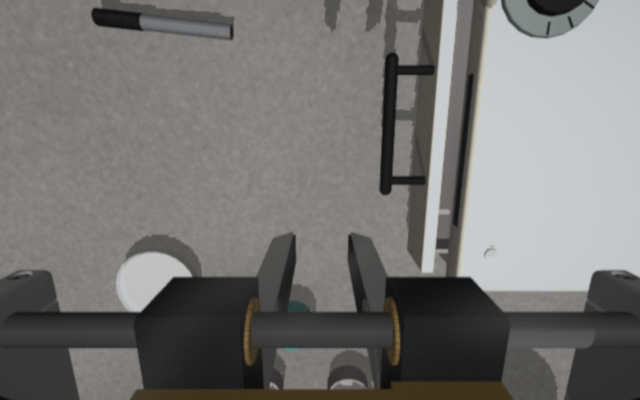

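The wrist view shows the handle bar running from (392,58) to (386,190), with the drawer slightly ajar. The fingers are at (280,270) and (365,270).

Run:
```python
from h import *
c=wrist()
a=onz(c,392,60,.066);b=onz(c,386,188,.066);print(a,b,(a+b)/2,np.arctan2(a[0]-b[0],b[1]-a[1]), np.linalg.norm(a-b))
q=onz(c,483,60,.108),onz(c,456,275,.108);print(q,np.arctan2(q[1][0]-q[0][0],q[0][1]-q[1][1]))
p=(a+b)/2;p[2]=.064
goto([p[0],p[1],.12],np.pi/2+.063)
```

```text
[0.59121077 0.02653706 0.066     ] [ 0.59813293 -0.08147414  0.066     ] [ 0.59467185 -0.02746854  0.066     ] -3.0775927458750543 0.1082327803545562
(array([0.64786194, 0.0232937 , 0.108     ]), array([ 0.65587415, -0.14370014,  0.108     ])) 0.04794229993047004
move [0.2667, 0.2408, 0.3196, 0.0001, 0.0, -0.0003]
```

Call:
play_rows(motion=[[[0.266,0.24,0.32,0,0,0,-0.36],[0.266,0.24,0.32,0,0,0,-0.36],[0.266,0.24,0.32,0,0,0,-0.36],[0.266,0.24,0.54,0,0,0,-0.36],[0.266,0.24,0.54,0,0,0,-0.36],[0.266,0.24,0.54,0,0,0,-1],[0.266,0.24,0.54,0,0,0,-1],[0.266,0.24,0.54,0,0,0,-1]]], grip_force=25)

```text
time_s: 2.75
ee_pos: [0.5957, -0.0266, 0.0669]
eef_rot: [3.138, 0.001, 1.634]
force: [-1.0, -3.0, 4.5]
grip_width: 0.0104
grip_force: 25.0
```

Run:
```python
from h import *
log();p=get_obs()["ee_pos"]
goto(p-.16*np.array([np.cos(.06),np.sin(.06),0]),np.pi/2+.06)
```

```text
t 2.75 q [-0.106  0.568  1.53  -0.     1.041 -0.169] p [ 0.5957 -0.0266  0.0669] rpy [3.138e+00 1.000e-03 1.634e+00] F [-1.  -3.   4.5] w 0.0104 25.0
move [0.0018, -0.64, -0.002, 0.0005, 0.0001, 0.0004]
```

Call:
play_rows(motion=[[[0,-0.08,0,0,0,0,-1],[0,-0.16,0,0,0,0,-1],[0,-0.24,0,0,0,0,-1],[0,-0.32,0,0,0,0,-1],[0,-0.4,0,0,0,0,-1],[0,-0.48,0,0,0,0,-1],[0,-0.54,0,0,0,0,-1],[0,-0.58,0,0,0,0,-1],[0,-0.6,0,0,0,0,-1]]])

```text
time_s: 3.65
ee_pos: [0.446, -0.0358, 0.0667]
eef_rot: [3.137, 0.001, 1.634]
force: [1.5, 0.8, 6.7]
grip_width: 0.0101
grip_force: 25.0
```

Call:
play_rows(motion=[[[0,-0.02,0,0,0,0,-1],[0,-0.04,0,0,0,0,-1],[0,-0.06,0,0,0,0,-1]]])

```text
time_s: 3.95
ee_pos: [0.4321, -0.0367, 0.0668]
eef_rot: [3.135, 0.001, 1.634]
force: [38.1, 5.7, -13.9]
grip_width: 0.0104
grip_force: 25.0
```

Call:
play_rows(motion=[[[0,0.012,0,0,0,0,-1],[0,0.012,0,0,0,0,-1],[0,0.012,0,0,0,0,-0.36],[0,0.012,0,0,0,0,-0.36],[0,0.012,0,0,0,0,-0.36],[0,0.012,-0.4,0,0,0,-0.36],[0,0.012,-0.4,0,0,0,-0.36],[0,0.012,-0.7,0,0,0,-0.36],[0,0.012,-0.7,0,0,0,-0.36]]])

```text
time_s: 4.85
ee_pos: [0.4338, -0.0363, 0.2438]
eef_rot: [3.137, 0.001, 1.634]
force: [0.2, -0.4, -0.8]
grip_width: 0.0302
grip_force: 0.0
```

Run:
```python
from h import *
log()
c=camera("top");cv2.imwrite("pics/top1.png",c["frame"][...,::-1]);np.savez("top1.npz",**c);P=cloud(c)
s=camera("scene");np.savez("scene1.npz",**s)
a=cv2.resize(s["frame"][225:285,375:455],None,fx=5,fy=5,interpolation=2)
b=cv2.resize(c["frame"][215:290,185:245],None,fx=4,fy=4,interpolation=2)
cv2.imwrite("pics/rk.png",np.hstack([a,b])[...,::-1])
# rack top
f=c["frame"].astype(int);m=(f.min(-1)>130)
m[:215]=0;m[295:]=0;m[:,:180]=0;m[:,245:]=0
v,u=np.nonzero(m);w=np.float32([onz(c,x,y,.06)[:2] for x,y in zip(u,v)]);print("rack",cv2.minAreaRect(w))
# fit linear kinematics
import json
L=np.array([json.loads(l) for l in open("log.txt")]);print(len(L))
q=L[:,:6];a=q[:,1];b=a+q[:,2];d=b+q[:,4];r=np.hypot(L[:,6],L[:,7]);z=L[:,8]
print(np.c_[a,b,d,r,z].round(4))
```

```text
t 4.85 q [-0.168  0.021  1.799 -0.     1.317 -0.231] p [ 0.4338 -0.0363  0.2438] rpy [3.137e+00 1.000e-03 1.634e+00] F [ 0.2 -0.4 -0.8] w 0.0302 0.0
rack ((0.45362406969070435, 0.27184101939201355), (0.05393899232149124, 0.15679208934307098), 65.13811492919922)
4
[[0.1163 1.8005 3.1421 0.4769 0.2492]
 [0.3154 1.8756 3.1418 0.5474 0.1995]
 [0.5677 2.0977 3.1384 0.5963 0.0669]
 [0.0208 1.8198 3.1364 0.4353 0.2438]]
```

View pics/rk.png

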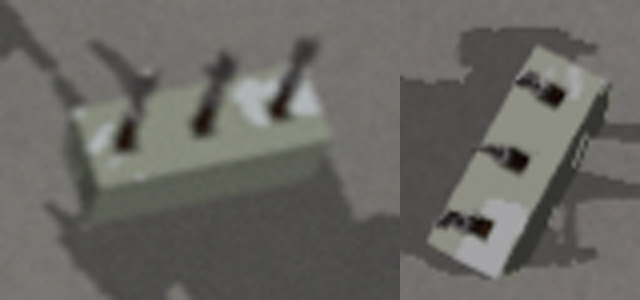

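Run:
```python
from h import *
goto([.37,.21,.29],.54)
```

```text
move [0.9995, -0.1926, -0.1906, 0.001, -0.0003, 0.1742]
```

Call:
play_rows(motion=[[[0.99,-0.19,-0.19,0,0,0.1742,-0.36],[0.99,-0.19,-0.19,0,0,0.1742,-0.36],[0.99,-0.19,-0.19,0,0,0.1742,-0.36],[0.99,-0.19,-0.19,0,0,0.1742,-0.36],[0.99,-0.19,-0.19,0,0,0.1742,-0.36],[0.99,-0.19,-0.19,0,0,0.1742,-0.36],[0.99,-0.19,-0.19,0,0,0.1742,-0.36],[0.99,-0.19,-0.19,0,0,0.1742,-0.36],[0.99,-0.19,-0.19,0,0,0.1742,-0.36]]])

```text
time_s: 5.85
ee_pos: [0.3696, 0.2081, 0.2859]
eef_rot: [-3.141, 0.002, 0.535]
force: [-0.2, -0.3, -0.1]
grip_width: 0.0302
grip_force: 0.0
```

Run:
```python
from h import *
log()
c=wrist();np.savez("w2.npz",**c);cv2.imwrite("pics/w2.png",c["frame"][...,::-1])
P=cloud(c)
m=(P[...,2]>.12)&(P[...,2]<.165)&(P[...,0]>.3)&(P[...,1]>.15)&(np.hypot(P[...,0]-.579,P[...,1]-.424)>.06)&(c["z_map"]>.2)
n,l,s,cc=cv2.connectedComponentsWithStats(m.astype(np.uint8))
for k in range(1,n):
    if s[k,4]>30:q=P[l==k];print(s[k],cc[k],q.mean(0),q.max(0))
```

```text
t 5.85 q [ 0.427 -0.031  1.753 -0.     1.422  1.462] p [0.3696 0.2081 0.2859] rpy [-3.141e+00  2.000e-03  5.350e-01] F [-0.2 -0.3 -0.1] w 0.0302 0.0
[348  37  20  16 194] [357.35051546  43.90206186] [0.50065662 0.25157875 0.14516975] [0.5065104  0.2574757  0.15818057]
[299  73  16  14 114] [306.81578947  80.01754386] [0.45420064 0.27341408 0.14831855] [0.45638711 0.28058911 0.1570704 ]
[249 112  21   7  99] [259.36363636 114.76767677] [0.40840129 0.29476294 0.14782945] [0.41321507 0.30087018 0.1573077 ]
```

View pics/w2.png

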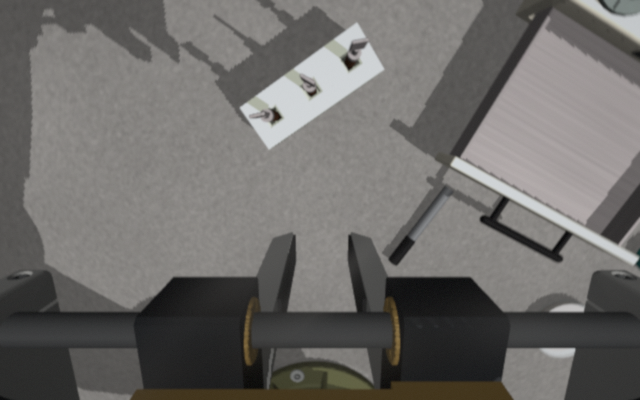

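The wrist view shows three spatulas in the rack at (357,44), (307,80) and (259,115). The drawer is open and empty at right. Next I'll test-tilt the tool outward.

Call:
play_rows(motion=[[[0,0,0,0,0.02,0,-0.36],[0,0,0,0,0.04,0,-0.36],[0,0,0,0,0.06,0,-0.36],[0,0,0,0,0.0833,0,-0.36],[0,0,0,0,0.0833,0,-0.36]]])

```text
time_s: 6.4
ee_pos: [0.3686, 0.2069, 0.2854]
eef_rot: [3.141, -0.525, 0.54]
force: [0.6, -0.6, 0.5]
grip_width: 0.0301
grip_force: 0.0
```

Run:
```python
from h import *
log()
import json
L=np.array([json.loads(l) for l in open("log.txt")]+[[-1.27158898,.300454108,1.52158561,0,1.32068401,-.066606,.19666386,-.51338141,.22389372,0,0,0]])
q=L[:,:6];
def fk(p,q):
    a1,h,L2,L3,e,Lt=p
    W=np.array([a1,0,h])+R.from_euler("y",q[1]).apply([0,0,L2])
    R3=R.from_euler("y",q[1]+q[2]);W=W+R3.apply([e,0,L3])
    R5=R3*R.from_euler("ZY",[s4*q[3],q[4]]);W=W+R5.apply([0,0,Lt])
    R1=R.from_euler("z",q[0]);return R1.apply(W),(R1*R5)
s4=1
from scipy.optimize import least_squares
f=lambda p:np.concatenate([fk(p,x)[0]-y for x,y in zip(q,L[:,6:9])])
s=least_squares(f,[0,.3,.4,.4,0,.2]);print(s.x.round(4),abs(s.fun).max());np.save("kin.npy",s.x)
```

```text
t 6.4 q [ 0.376 -0.334  2.081  0.106  0.878  1.36 ] p [0.3686 0.2069 0.2854] rpy [ 3.141 -0.525  0.54 ] F [ 0.6 -0.6  0.5] w 0.0301 0.0
[0.0093 0.2834 0.467  0.4459 0.1034 0.2961] 0.036357855727931015
```

```bash
cat > kin.py <<'E'
from h import *
from scipy.optimize import least_squares
import json
def fk(p,q):
    a1,h,L2,L3,e,Lt,d=p
    W=np.array([a1,d,h])+R.from_euler("y",q[1]).apply([0,0,L2])
    R3=R.from_euler("y",q[1]+q[2]);W=W+R3.apply([e,0,L3])
    R5=R3*R.from_euler("ZY",[q[3],q[4]]);W=W+R5.apply([0,0,Lt])
    R1=R.from_euler("z",q[0]);return R1.apply(W),(R1*R5*R.from_euler("Z",q[5]+np.pi/2))
lo=np.array([-3.03,-.79,.23,-1.04,0,-2.55]);hi=np.array([3.03,2.21,2.52,4.18,3.07,2.55])
def ik(T,q0):
    p=np.load("kin.npy")
    def f(q):
        x,r=fk(p,q);return np.r_[(x-T[:3,3])*10,(R.from_matrix(T[:3,:3]).inv()*r).as_rotvec()]
    s=least_squares(f,np.clip(q0,lo+.01,hi-.01),bounds=(lo,hi));return s.x,abs(s.fun).max()
E
python3 - <<'E'
from kin import *
L=np.array([json.loads(l) for l in open("log.txt")])
q=L[:,:6]
f=lambda p:np.concatenate([fk(p,x)[0]-y for x,y in zip(q,L[:,6:9])])
s=least_squares(f,[0,.3,.4,.4,0,.2,.03]);print(s.x.round(4),abs(s.fun).max());np.save("kin.npy",s.x)
for l in L: 
    print((fk(s.x,l[:6])[1].inv()*R.from_euler("xyz",l[9:])).as_rotvec().round(3))
q0=L[-1,:6]
for S in([.408,.295],[.454,.273],[.5007,.2516]):
  for el in(0,15,25,30,35,45):
    for yaw in(.4,.54,.7):
      h=np.array([np.cos(yaw),np.sin(yaw),0]);e=np.radians(el)
      z=h*np.cos(e)-np.array([0,0,1])*np.sin(e);x=h*np.sin(e)+np.array([0,0,1])*np.cos(e)
      T=np.eye(4);T[:3,:3]=np.c_[x,np.cross(z,x),z];T[:3,3]=np.r_[S,.083]-.012*z
      b=min((ik(T,g) for g in(q0,q0+[0,.3,0,1.2,0,-1.2],q0+[0,.3,0,2.8,0,-2.8])),key=lambda a:a[1])
      if b[1]<.02:print(S,el,yaw,b[0].round(2),b[1].round(3))
E
```

```text
[-0.      0.2212  0.4242  0.4475  0.0409  0.2516  0.0366] 4.1743125622772936e-10
[-0.  0. -0.]
[ 0.  0. -0.]
[ 0.  0. -0.]
[ 0.  0. -0.]
[ 0.  0. -0.]
[ 0. -0. -0.]
[0.408, 0.295] 0 0.4 [ 0.72  0.75  2.38  3.46  1.57 -1.57] 0.0
[0.408, 0.295] 0 0.54 [ 0.57  0.76  2.41  3.17  1.6  -1.57] 0.0
[0.408, 0.295] 0 0.7 [ 0.39  0.76  2.41  2.83  1.6  -1.58] 0.0
[0.408, 0.295] 15 0.4 [ 0.71  0.49  2.43  3.48  1.09 -1.65] 0.0
[0.408, 0.295] 15 0.54 [ 0.57  0.48  2.45  3.17  1.1  -1.58] 0.0
[0.408, 0.295] 15 0.7 [ 0.4   0.48  2.46  2.82  1.11 -1.5 ] 0.0
[0.408, 0.295] 25 0.4 [ 0.69  0.33  2.41  3.53  0.76 -1.73] 0.0
[0.408, 0.295] 25 0.54 [ 0.57  0.32  2.44  3.18  0.75 -1.58] 0.0
[0.408, 0.295] 25 0.7 [ 0.42  0.32  2.44  2.77  0.77 -1.42] 0.0
[0.408, 0.295] 30 0.4 [ 0.68  0.27  2.39  3.58  0.59 -1.8 ] 0.0
[0.408, 0.295] 30 0.54 [ 0.56  0.25  2.41  3.18  0.57 -1.59] 0.0
[0.408, 0.295] 30 0.7 [ 0.43  0.25  2.42  2.72  0.6  -1.36] 0.0
[0.408, 0.295] 35 0.4 [ 0.67  0.22  2.36  3.67  0.44 -1.91] 0.0
[0.408, 0.295] 35 0.54 [ 0.56  0.21  2.38  3.19  0.41 -1.6 ] 0.0
[0.408, 0.295] 35 0.7 [ 0.44  0.2   2
[... 1867 characters left out ...]
3   0.39  2.3   2.79  0.7  -1.4 ] 0.0
[0.5007, 0.2516] 25 0.7 [ 0.19  0.4   2.27  2.43  0.75 -1.24] 0.0
[0.5007, 0.2516] 30 0.4 [ 0.4   0.34  2.28  3.14  0.52 -1.57] 0.0
[0.5007, 0.2516] 30 0.54 [ 0.3   0.34  2.27  2.74  0.54 -1.34] 0.0
[0.5007, 0.2516] 30 0.7 [ 0.2   0.35  2.25  2.34  0.61 -1.13] 0.0
[0.5007, 0.2516] 35 0.4 [ 0.4   0.3   2.24  3.14  0.36 -1.57] 0.0
[0.5007, 0.2516] 35 0.54 [ 0.31  0.3   2.24  2.64  0.39 -1.23] 0.0
[0.5007, 0.2516] 35 0.7 [ 0.22  0.31  2.22  2.19  0.48 -0.97] 0.0
[0.5007, 0.2516] 45 0.4 [ 0.4   0.25  2.16  3.15  0.06 -1.58] 0.0
[0.5007, 0.2516] 45 0.54 [ 0.33  0.26  2.16  1.9   0.16 -0.48] 0.0
[0.5007, 0.2516] 45 0.7 [ 0.26  0.27  2.14  1.59  0.31 -0.34] 0.0
```

```bash
cat >> kin.py <<'E'
psi=.06
Dc=np.array([.5965,-.028,.028]);Rd=R.from_euler("z",psi).as_matrix()
def dr(x,y,z=0): return Dc+Rd@np.array([x,y,z])
G=.012
def Tpick(S,zg,yaw,e):
    h=np.array([np.cos(yaw),np.sin(yaw),0]);k=np.array([0,0,1.])
    z=h*np.cos(e)-k*np.sin(e);x=h*np.sin(e)+k*np.cos(e)
    T=np.eye(4);T[:3,:3]=np.c_[x,np.cross(z,x),z];T[:3,3]=np.r_[S,zg]-G*z;return T
def Tplace(P,yaw,e):  # spatula axis (blade) to h, grip point P
    h=np.array([np.cos(yaw),np.sin(yaw),0]);k=np.array([0,0,1.])
    z=-k*np.cos(e)-h*np.sin(e);x=h*np.cos(e)-k*np.sin(e)
    T=np.eye(4);T[:3,:3]=np.c_[x,np.cross(z,x),z];T[:3,3]=np.array(P)-G*z;return T
def path(Ts,q,n=12,v=0):
    from scipy.spatial.transform import Slerp
    jm=0;worst=0
    for A,B in zip(Ts[:-1],Ts[1:]):
        S=Slerp([0,1],R.from_matrix([A[:3,:3],B[:3,:3]]))
        for t in np.linspace(0,1,n+1)[1:]:
            T=np.eye(4);T[:3,:3]=S(t).as_matrix();T[:3,3]=A[:3,3]*(1-t)+B[:3,3]*t
            q2,er=ik(T,q);jm=max(jm,abs(q2-q).max());worst=max(worst,er);q=q2
        if v:print(q.round(2))
    return q,jm,worst
def T0(p,yaw):
    T=np.eye(4);T[:3,:3]=R.from_euler("xyz",[np.pi,0,yaw]).as_matrix();T[:3,3]=p;return T
E
python3 - <<'E'
from kin import *
q0=get_obs()["qpos"];A=toolT()
for S in([.408,.295],[.5007,.2516]):
 for yaw in(.8,1.0,1.13):
  for e in(15,25):
   e=np.radians(e)
   Pk=Tpick(S,.083,yaw,e);Pre=Pk.copy();Pre[:3,3]-=.08*Pk[:3,2];Pre2=Pre.copy();Pre2[2,3]=.25
   q,j,w=path([A,Pre2,Pre,Pk],q0)
   Up=Pk.copy();Up[2,3]+=.2
   for hy in(psi+np.pi,psi,psi+np.pi/2,psi-np.pi/2):
     Pl=Tplace(dr(-.038,.052,.01),hy,e);Ov=Pl.copy();Ov[2,3]=.25
     r=path([Pk,Up,Ov,Pl],q)
     print(S,yaw,round(e,2),"pick",q.round(2),round(j,2),round(w,3),"place",round(hy,2),r[0].round(2),round(r[1],2),round(r[2],3))
E
```

```text
[0.408, 0.295] 0.8 0.26 pick [ 0.31  0.48  2.44  2.61  1.12 -1.46] 0.25 0.21 place 3.2 [-0.04  0.41  1.86  0.04  0.62 -1.7 ] 0.37 0.0
[0.408, 0.295] 0.8 0.26 pick [ 0.31  0.48  2.44  2.61  1.12 -1.46] 0.25 0.21 place 0.06 [-0.02  0.66  1.45 -0.02  1.29  1.5 ] 0.44 0.0
[0.408, 0.295] 0.8 0.26 pick [ 0.31  0.48  2.44  2.61  1.12 -1.46] 0.25 0.21 place 1.63 [ 0.1   0.54  1.65 -0.32  0.98  0.22] 0.44 0.0
[0.408, 0.295] 0.8 0.26 pick [ 0.31  0.48  2.44  2.61  1.12 -1.46] 0.25 0.21 place -1.51 [-0.2   0.53  1.68  0.43  1.    2.55] 0.73 0.232
[0.408, 0.295] 0.8 0.44 pick [ 0.34  0.32  2.42  2.54  0.79 -1.33] 0.2 0.093 place 3.2 [-0.05  0.36  1.98  0.13  0.37 -1.79] 0.21 0.0
[0.408, 0.295] 0.8 0.44 pick [ 0.34  0.32  2.42  2.54  0.79 -1.33] 0.2 0.093 place 0.06 [-0.01  0.76  1.31 -0.03  1.51  1.51] 0.45 0.0
[0.408, 0.295] 0.8 0.44 pick [ 0.34  0.32  2.42  2.54  0.79 -1.33] 0.2 0.093 place 1.63 [ 0.17  0.57  1.64 -0.51  1.04  0.4 ] 0.38 0.0
[0.408, 0.295] 0.8 0.44 pick [ 0.34  0.32  2.42  2.54  0.79 -1.33] 0.2 0.093 place -1.51 [-0.23  0.58  1.64  0.5   1.1   2.55] 0.46 0.174
[0.408, 0.295] 1
[... 4733 characters left out ...]
] 0.19 0.0
[0.5007, 0.2516] 1.13 0.26 pick [-0.04  0.59  2.11  1.82  1.16 -1.13] 0.22 0.0 place -1.51 [-0.2   0.53  1.68  0.43  1.    2.55] 0.43 0.232
[0.5007, 0.2516] 1.13 0.44 pick [-0.    0.49  2.1   1.7   0.97 -0.96] 0.19 0.0 place 3.2 [-0.05  0.36  1.98  0.13  0.37 -1.79] 0.15 0.0
[0.5007, 0.2516] 1.13 0.44 pick [-0.    0.49  2.1   1.7   0.97 -0.96] 0.19 0.0 place 0.06 [-0.01  0.76  1.31 -0.03  1.51  1.51] 0.23 0.0
[0.5007, 0.2516] 1.13 0.44 pick [-0.    0.49  2.1   1.7   0.97 -0.96] 0.19 0.0 place 1.63 [ 0.17  0.57  1.64 -0.51  1.04  0.4 ] 0.19 0.0
[0.5007, 0.2516] 1.13 0.44 pick [-0.    0.49  2.1   1.7   0.97 -0.96] 0.19 0.0 place -1.51 [-0.23  0.58  1.64  0.5   1.1   2.55] 0.32 0.174
```

```bash
cat >> kin.py <<'E'
def mv(names,Ts):
    C=toolT()
    for n,T in zip(names,Ts):
        s=C[:3,:3].T@(T[:3,3]-C[:3,3])/.25;r=R.from_matrix(C[:3,:3].T@T[:3,:3]).as_rotvec()/(2*np.pi)
        print(n,np.r_[s,r].round(3).tolist())
E=.44;Y=1.13
S=[[.408,.295],[.454,.273],[.5007,.2516]]
def pick(i):
    Pk=Tpick(S[i],.083,Y,E);Pre=Pk.copy();Pre[:3,3]-=.08*Pk[:3,2];Pre2=Pre.copy();Pre2[2,3]=.27
    return Pre2,Pre,Pk
def place(y,z=.01,x=-.038):
    Pl=Tplace(dr(x,y,z),psi+np.pi,E);Ov=Pl.copy();Ov[2,3]=.22;return Ov,Pl
E
python3 - <<'E'
from kin import *
mv(["pre2","pre","pk"],pick(0))
E
```

```text
pre2 [0.004, -0.036, 0.073, 0.07, 0.094, -0.064]
pre [-0.293, -0.036, 0.585, 0.07, 0.094, -0.064]
pk [-0.153, -0.197, 0.823, 0.07, 0.094, -0.064]
```

Call:
play_rows(motion=[[[0.004,-0.036,0.073,0.07,0.094,-0.064,-0.36],[0.004,-0.036,0.073,0.07,0.094,-0.064,-0.36],[0.004,-0.036,0.073,0.07,0.094,-0.064,-0.36],[0.004,-0.036,0.073,0.07,0.094,-0.064,-0.36],[0.004,-0.036,0.073,0.07,0.094,-0.064,-0.36],[0.004,-0.036,0.073,0.07,0.094,-0.064,-0.36],[-0.293,-0.036,0.585,0.07,0.094,-0.064,-0.36],[-0.293,-0.036,0.585,0.07,0.094,-0.064,-0.36],[-0.293,-0.036,0.585,0.07,0.094,-0.064,-0.36],[-0.293,-0.036,0.585,0.07,0.094,-0.064,-0.36]]])

```text
time_s: 7.4
ee_pos: [0.3747, 0.2226, 0.1523]
eef_rot: [-3.129, -1.13, 1.12]
force: [0.4, 0.8, 0.7]
grip_width: 0.0303
grip_force: 0.0
```

Run:
```python
from kin import *
log();mv(["pre2","pre","pk"],pick(0))
c=wrist();cv2.imwrite("pics/w3.png",c["frame"][...,::-1])
P=cloud(c)
m=(P[...,2]>.07)&(P[...,2]<.165)&(P[...,0]>.3)&(P[...,1]>.15)&(np.hypot(P[...,0]-.579,P[...,1]-.424)>.06)&(c["z_map"]>.2)
n,l,s,cc=cv2.connectedComponentsWithStats(m.astype(np.uint8))
for k in range(1,n):
    if s[k,4]>100:
        q=P[l==k];print(s[k],cc[k]);
        for z in(.085,.115,.145):w=q[abs(q[:,2]-z)<.01];print(len(w),w.mean(0).round(4))
```

```text
t 7.4 q [-0.073  0.1    2.403  1.576  1.007 -0.846] p [0.3747 0.2226 0.1523] rpy [-3.129 -1.13   1.12 ] F [0.4 0.8 0.7] w 0.0303 0.0
pre2 [0.42, -0.006, -0.213, -0.001, 0.0, -0.001]
pre [-0.115, -0.002, 0.039, -0.001, 0.0, -0.001]
pk [-0.115, -0.001, 0.359, -0.001, 0.0, -0.001]
[ 131    2  216   57 2514] [236.17183771  23.79276054]
244 [0.4987 0.8985 0.0851]
263 [0.4988 0.8984 0.1151]
434 [0.4911 0.88   0.1487]
[ 471   11   90   74 4281] [512.26629292  48.254847  ]
728 [0.8963 0.5425 0.0849]
785 [0.8966 0.5426 0.1151]
1389 [0.9189 0.5603 0.1452]
[ 540   22   89   73 4424] [581.6869349   57.04475588]
728 [0.9508 0.4534 0.0848]
793 [0.9506 0.4536 0.1151]
895 [0.9506 0.4537 0.1453]
[ 374  168   26   92 1165] [386.18798283 212.70729614]
203 [0.4519 0.2701 0.0859]
260 [0.453  0.2722 0.1118]
339 [0.4532 0.2723 0.1452]
[ 309  170   19   90 1309] [318.8105424  212.49121467]
228 [0.4057 0.2919 0.0849]
256 [0.4065 0.294  0.112 ]
402 [0.4067 0.2947 0.1452]
[ 433  170   44   91 1506] [453.66201859 211.50199203]
255 [0.4979 0.249  0.085 ]
276 [0.4995 0.2502 0.1121]
490 [0.5003 0.2508 0.1453]
```

View pics/w3.png

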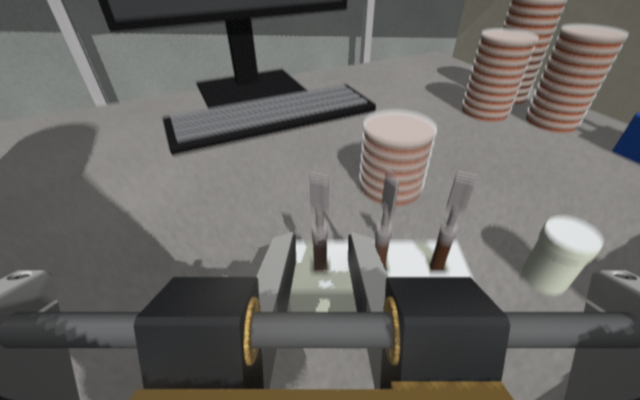

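The wrist view shows spatula 1 at (320,215) centred between the open fingers. I'll take it and lift.

Call:
play_rows(motion=[[[-0.115,0,0.04,0,0,0,-0.36],[-0.115,0,0.2,0,0,0,-0.36],[-0.115,0,0.365,0,0,0,-0.36],[-0.115,0,0.365,0,0,0,-0.36],[-0.115,0,0.365,0,0,0,-1],[-0.115,0,0.365,0,0,0,-1],[-0.115,0,0.365,0,0,0,-1]]], grip_force=25)

```text
time_s: 8.15
ee_pos: [0.4035, 0.2854, 0.0881]
eef_rot: [-3.125, -1.127, 1.113]
force: [-0.4, -0.0, 0.2]
grip_width: 0.0112
grip_force: 25.0
```

Run:
```python
from kin import *
log();C=toolT();U=C.copy();U[2,3]+=.08;U2=C.copy();U2[2,3]+=.17
mv(["up","up2"],[U,U2])
```

```text
t 8.15 q [ 0.139  0.374  2.313  1.895  0.924 -1.084] p [0.4035 0.2854 0.0881] rpy [-3.125 -1.127  1.113] F [-0.4 -0.   0.2] w 0.0112 25.0
up [0.289, -0.002, -0.137, 0.0, 0.0, 0.0]
up2 [0.614, -0.005, -0.292, 0.0, 0.0, 0.0]
```

Call:
play_rows(motion=[[[0.09,0,-0.043,0,0,0,-1],[0.2,0,-0.095,0,0,0,-1],[0.31,0,-0.147,0,0,0,-1],[0.46,0,-0.22,0,0,0,-1],[0.614,-0.005,-0.292,0,0,0,-1],[0.614,-0.005,-0.292,0,0,0,-1]]], grip_force=40)

```text
time_s: 8.75
ee_pos: [0.4042, 0.2856, 0.2631]
eef_rot: [-3.14, -1.131, 1.126]
force: [0.1, 0.1, -1.0]
grip_width: 0.011
grip_force: 40.0
```

Run:
```python
from kin import *
log();mv(["over","place"],place(.086))
```

```text
t 8.75 q [ 0.139 -0.1    2.233  1.446  0.866 -0.382] p [0.4042 0.2856 0.2631] rpy [-3.14  -1.131  1.126] F [ 0.1  0.1 -1. ] w 0.011 40.0
over [-0.404, 0.916, -0.456, 0.12, -0.148, -0.332]
place [-1.024, 0.917, -0.165, 0.12, -0.148, -0.332]
```

Call:
play_rows(motion=[[[-0.04,0.1,-0.046,0.012,-0.015,-0.033,-1],[-0.12,0.27,-0.137,0.036,-0.044,-0.1,-1],[-0.2,0.46,-0.228,0.06,-0.074,-0.166,-1],[-0.28,0.64,-0.32,0.084,-0.104,-0.232,-1],[-0.404,0.916,-0.456,0.12,-0.148,-0.332,-1],[-0.404,0.916,-0.456,0.12,-0.148,-0.332,-1],[-0.404,0.916,-0.456,0.12,-0.148,-0.332,-1],[-0.404,0.916,-0.456,0.12,-0.148,-0.332,-1],[-0.404,0.916,-0.456,0.12,-0.148,-0.332,-1],[-0.404,0.916,-0.456,0.12,-0.148,-0.332,-1]]])

```text
time_s: 9.75
ee_pos: [0.5469, 0.055, 0.2128]
eef_rot: [2.721, -0.094, 2.511]
force: [0.4, 0.2, -0.4]
grip_width: 0.0109
grip_force: 40.0
```

Run:
```python
from kin import *
log();mv(["over","place"],place(.086))
```

```text
t 9.75 q [-0.153  0.233  1.69   0.458  1.139 -1.251] p [0.5469 0.055  0.2128] rpy [ 2.721 -0.094  2.511] F [ 0.4  0.2 -0.4] w 0.0109 40.0
over [-0.001, 0.016, -0.025, 0.044, -0.057, -0.125]
place [-0.065, -0.263, 0.597, 0.044, -0.057, -0.125]
```

Call:
play_rows(motion=[[[0,0.016,-0.025,0.044,-0.057,-0.125,-1],[0,0.016,-0.025,0.044,-0.057,-0.125,-1],[0,0.016,-0.025,0.044,-0.057,-0.125,-1],[0,0.016,-0.025,0.044,-0.057,-0.125,-1],[0,0.016,-0.025,0.044,-0.057,-0.125,-1],[0,0.016,-0.025,0.044,-0.057,-0.125,-1],[0,0.016,-0.025,0.044,-0.057,-0.125,-1],[0,0.016,-0.025,0.044,-0.057,-0.125,-1]]])

```text
time_s: 10.55
ee_pos: [0.548, 0.0561, 0.2202]
eef_rot: [3.138, 0.437, -3.087]
force: [-0.2, 0.6, -0.7]
grip_width: 0.0108
grip_force: 40.0
```

Run:
```python
from kin import *
log();mv(["over","place"],place(.086))
c=camera("scene");w=wrist();t=camera("top")
a=cv2.resize(w["frame"],(400,250));b=cv2.resize(t["frame"][90:260,230:430],(400,340));d=cv2.resize(c["frame"][160:310,210:410],(400,300))
cv2.imwrite("pics/p1.png",np.hstack([np.vstack([a,d]),np.pad(b,((0,210),(0,0),(0,0)))])[...,::-1])
```

```text
t 10.55 q [ 0.029  0.091  1.839  0.02   0.776 -1.609] p [0.548  0.0561 0.2202] rpy [ 3.138  0.437 -3.087] F [-0.2  0.6 -0.7] w 0.0108 40.0
over [-0.001, -0.003, 0.001, 0.0, -0.001, -0.001]
place [0.289, -0.005, 0.622, 0.0, -0.001, -0.001]
```

View pics/p1.png

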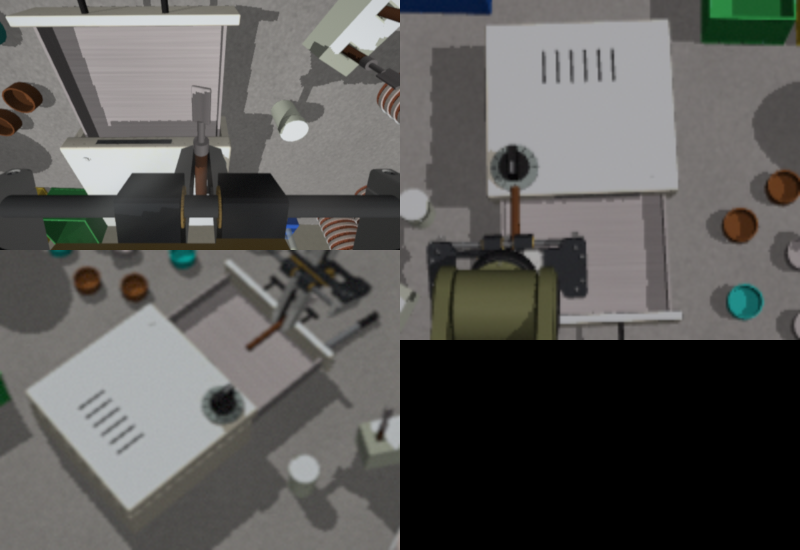

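The spatula is level over the drawer. The wrist inset shows it at (202,140), inside the left wall. Lowering it now.

Call:
play_rows(motion=[[[0.1,0,0.21,0,0,0,-1],[0.2,0,0.42,0,0,0,-1],[0.26,-0.003,0.56,0,0,0,-1],[0.289,-0.005,0.622,0,0,0,-1],[0.289,-0.005,0.622,0,0,0,-1]]])

```text
time_s: 11.2
ee_pos: [0.5509, 0.0548, 0.0486]
eef_rot: [3.14, 0.441, -3.086]
force: [1.0, -1.1, 2.5]
grip_width: 0.0109
grip_force: 41.8
```

Run:
```python
from kin import *
log();mv(["low"],[place(.086,.0085)[1]])
```

```text
t 11.2 q [ 0.027  0.367  1.975  0.041  0.359 -1.635] p [0.5509 0.0548 0.0486] rpy [ 3.14   0.441 -3.086] F [ 1.  -1.1  2.5] w 0.0109 41.8
low [0.012, 0.002, 0.0, -0.0, 0.0, -0.001]
```

Call:
play_rows(motion=[[[0,0,0,0,0,0,-0.5],[0,0,0,0,0,0,-0.5],[0,0,0,0,0,0,-0.5],[-0.04,0,-0.1,0,0,0,-0.5],[-0.12,0,-0.25,0,0,0,-0.5],[-0.25,0,-0.54,0,0,0,-0.5],[-0.29,0,-0.63,0,0,0,-0.5],[-0.29,0,-0.63,0,0,0,-0.36]]])

```text
time_s: 12.0
ee_pos: [0.5495, 0.0551, 0.2291]
eef_rot: [3.141, 0.448, -3.083]
force: [0.0, 0.2, -0.4]
grip_width: 0.0285
grip_force: 0.0
```

Run:
```python
from kin import *
log();mv(["pre2","pre","pk"],pick(1))
c=wrist();cv2.imwrite("pics/p2.png",cv2.resize(c["frame"][:260],None,fx=1,fy=1)[...,::-1]);P=cloud(c)
L=(P-Dc)@Rd
m=(L[...,2]>.003)&(L[...,2]<.03)&(abs(L[...,1])<.112)&(L[...,0]>-.114)&(L[...,0]<.05)&(c["z_map"]>.1)
n,l,s,cc=cv2.connectedComponentsWithStats(m.astype(np.uint8))
for k in range(1,n):
    if s[k,4]>60:q=L[l==k];print(s[k],cc[k].round(),q.min(0).round(3),q.max(0).round(3),cv2.fitLine(np.float32(q[:,:2]),2,0,.01,.01).ravel().round(3))
```

```text
t 12.0 q [ 0.027  0.08   1.832  0.02   0.782 -1.613] p [0.5495 0.0551 0.2291] rpy [ 3.141  0.448 -3.083] F [ 0.   0.2 -0.4] w 0.0285 0.0
pre2 [0.371, 0.6, -0.359, -0.118, 0.149, 0.333]
pre [0.627, 0.6, 0.173, -0.118, 0.149, 0.333]
pk [0.561, 0.854, 0.356, -0.118, 0.149, 0.333]
[ 314   40   16  135 1552] [321. 104.] [-0.1    0.081  0.004] [0.039 0.094 0.014] [ 1.    -0.004 -0.041  0.087]
```

View pics/p2.png

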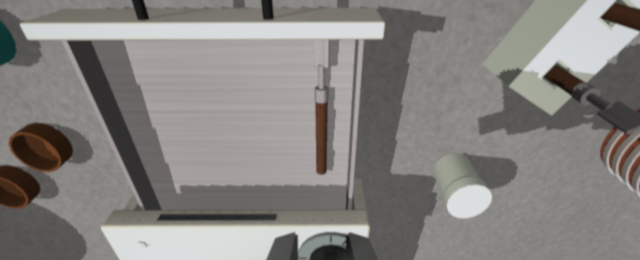

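Spatula 1 lies flat at (321,105), at drawer y ≈ 0.087. Next is spatula 2.

Call:
play_rows(motion=[[[0.037,0.06,-0.036,-0.012,0.015,0.033,-0.36],[0.11,0.18,-0.108,-0.035,0.045,0.1,-0.36],[0.18,0.3,-0.18,-0.06,0.075,0.167,-0.36],[0.26,0.42,-0.25,-0.083,0.104,0.233,-0.36],[0.371,0.6,-0.359,-0.118,0.149,0.333,-0.36],[0.371,0.6,-0.359,-0.118,0.149,0.333,-0.36],[0.371,0.6,-0.359,-0.118,0.149,0.333,-0.36],[0.371,0.6,-0.359,-0.118,0.149,0.333,-0.36],[0.371,0.6,-0.359,-0.118,0.149,0.333,-0.36],[0.371,0.6,-0.359,-0.118,0.149,0.333,-0.36]]])

```text
time_s: 13.05
ee_pos: [0.417, 0.1974, 0.2629]
eef_rot: [2.648, -0.54, 2.125]
force: [0.4, 0.8, 0.0]
grip_width: 0.0301
grip_force: 0.0
```

Run:
```python
from kin import *
log();mv(["pre2","pre","pk"],pick(1))
```

```text
t 13.05 q [ 0.003 -0.073  1.992  0.77   1.144 -0.717] p [0.417  0.1974 0.2629] rpy [ 2.648 -0.54   2.125] F [0.4 0.8 0. ] w 0.0301 0.0
pre2 [0.013, 0.017, -0.02, -0.045, 0.056, 0.123]
pre [-0.291, -0.223, 0.427, -0.045, 0.056, 0.123]
pk [-0.226, -0.103, 0.716, -0.045, 0.056, 0.123]
```

Call:
play_rows(motion=[[[0.013,0.017,-0.02,-0.045,0.056,0.123,-0.36],[0.013,0.017,-0.02,-0.045,0.056,0.123,-0.36],[0.013,0.017,-0.02,-0.045,0.056,0.123,-0.36],[0.013,0.017,-0.02,-0.045,0.056,0.123,-0.36],[0.013,0.017,-0.02,-0.045,0.056,0.123,-0.36],[0.013,0.017,-0.02,-0.045,0.056,0.123,-0.36],[0.013,0.017,-0.02,-0.045,0.056,0.123,-0.36],[-0.291,-0.223,0.427,-0.045,0.056,0.123,-0.36],[-0.291,-0.223,0.427,-0.045,0.056,0.123,-0.36],[-0.291,-0.223,0.427,-0.045,0.056,0.123,-0.36]]])

```text
time_s: 14.05
ee_pos: [0.419, 0.1975, 0.1217]
eef_rot: [3.124, -1.127, 1.156]
force: [1.0, -0.3, 0.5]
grip_width: 0.03
grip_force: 0.0
```

```bash
sed -i 's/^S=.*/S=[[.408,.295],[.4545,.2745],[.5005,.2535]]/' kin.py
python3 - <<'E'
from kin import *
log();a=pick(1);u=a[2].copy();u[2,3]+=.03;u2=a[2].copy();u2[2,3]+=.17;mv(["pre","pk","up","up2"],[a[1],a[2],u,u2])
E
```

```text
t 14.05 q [-0.14   0.276  2.299  1.56   1.044 -0.943] p [0.419  0.1975 0.1217] rpy [ 3.124 -1.127  1.156] F [ 1.  -0.3  0.5] w 0.03 0.0
pre [0.004, -0.003, 0.005, -0.001, 0.001, 0.002]
pk [0.006, -0.001, 0.325, -0.001, 0.001, 0.002]
up [0.114, -0.0, 0.273, -0.001, 0.001, 0.002]
up2 [0.62, 0.004, 0.033, -0.001, 0.001, 0.002]
```

Call:
play_rows(motion=[[[0.005,-0.002,0.17,-0.001,0.001,0.002,-0.36],[0.006,-0.001,0.325,-0.001,0.001,0.002,-0.36],[0.006,-0.001,0.325,-0.001,0.001,0.002,-0.36],[0.006,-0.001,0.325,-0.001,0.001,0.002,-1],[0.006,-0.001,0.325,-0.001,0.001,0.002,-1],[0.006,-0.001,0.325,-0.001,0.001,0.002,-1],[0.114,0,0.273,-0.001,0.001,0.002,-1],[0.26,0,0.204,-0.001,0.001,0.002,-1],[0.44,0.002,0.12,-0.001,0.001,0.002,-1],[0.62,0.004,0.033,-0.001,0.001,0.002,-1]]])

```text
time_s: 15.05
ee_pos: [0.4505, 0.2632, 0.2622]
eef_rot: [-3.132, -1.134, 1.115]
force: [0.9, -0.4, -0.9]
grip_width: 0.0106
grip_force: 40.0
```

Run:
```python
from kin import *
log();mv(["over","place"],place(.052))
```

```text
t 15.05 q [ 0.059  0.003  2.141  1.423  0.931 -0.405] p [0.4505 0.2632 0.2622] rpy [-3.132 -1.134  1.115] F [ 0.9 -0.4 -0.9] w 0.0106 40.0
over [-0.446, 0.779, -0.564, 0.12, -0.148, -0.333]
place [-1.066, 0.782, -0.275, 0.12, -0.148, -0.333]
```

Call:
play_rows(motion=[[[-0.045,0.08,-0.056,0.012,-0.015,-0.033,-1],[-0.13,0.23,-0.17,0.036,-0.044,-0.1,-1],[-0.22,0.39,-0.28,0.06,-0.074,-0.166,-1],[-0.31,0.55,-0.39,0.084,-0.104,-0.232,-1],[-0.446,0.779,-0.564,0.12,-0.148,-0.333,-1],[-0.446,0.779,-0.564,0.12,-0.148,-0.333,-1],[-0.446,0.779,-0.564,0.12,-0.148,-0.333,-1],[-0.446,0.779,-0.564,0.12,-0.148,-0.333,-1],[-0.446,0.779,-0.564,0.12,-0.148,-0.333,-1],[-0.446,0.779,-0.564,0.12,-0.148,-0.333,-1]]])

```text
time_s: 16.05
ee_pos: [0.5509, 0.0213, 0.2182]
eef_rot: [2.709, -0.09, 2.508]
force: [-0.2, 0.6, -1.0]
grip_width: 0.011
grip_force: 40.0
```

Run:
```python
from kin import *
log();mv(["over","place"],place(.052))
```

```text
t 16.05 q [-0.221  0.241  1.669  0.469  1.172 -1.31 ] p [0.5509 0.0213 0.2182] rpy [ 2.709 -0.09   2.508] F [-0.2  0.6 -1. ] w 0.011 40.0
over [0.003, 0.002, -0.007, 0.045, -0.056, -0.125]
place [-0.059, -0.284, 0.612, 0.045, -0.056, -0.125]
```

Call:
play_rows(motion=[[[0.003,0.002,-0.007,0.045,-0.056,-0.125,-1],[0.003,0.002,-0.007,0.045,-0.056,-0.125,-1],[0.003,0.002,-0.007,0.045,-0.056,-0.125,-1],[0.003,0.002,-0.007,0.045,-0.056,-0.125,-1],[0.003,0.002,-0.007,0.045,-0.056,-0.125,-1],[0.003,0.002,-0.007,0.045,-0.056,-0.125,-1],[0.003,0.002,-0.007,0.045,-0.056,-0.125,-1],[0.003,0.002,-0.007,0.045,-0.056,-0.125,-1]]])

```text
time_s: 16.85
ee_pos: [0.5502, 0.0223, 0.22]
eef_rot: [3.134, 0.438, -3.092]
force: [0.2, -0.0, -0.7]
grip_width: 0.011
grip_force: 40.0
```

```bash
cat >> kin.py <<'E'
def held():
    "line of the held thing in the drawer frame, from the wrist camera, near the tool"
    c=wrist();P=cloud(c);T=toolT();Q=(P-T[:3,3])@T[:3,:3]
    m=(abs(Q[...,1])<.02)&(abs(Q[...,2]-.012)<.025)&(Q[...,0]>.012)&(Q[...,0]<.1)&(c["z_map"]>.08)
    q=Q[m];print("held tool frame",len(q),q.min(0).round(3),q.max(0).round(3))
    for a in(.02,.05,.075):
        w=q[abs(q[:,0]-a)<.006]
        if len(w):print(a,w.mean(0).round(4))
E
python3 - <<'E'
from kin import *
log();mv(["over","place"],place(.052));held();print(R.from_rotvec([0,0,0]).as_matrix()[0]@[1,0,0],np.tan(E))
E
```

```text
t 16.85 q [-0.049  0.09   1.841  0.071  0.777 -1.711] p [0.5502 0.0223 0.22  ] rpy [ 3.134  0.438 -3.092] F [ 0.2 -0.  -0.7] w 0.011 40.0
over [-0.0, -0.004, -0.0, 0.001, -0.0, -0.001]
place [0.29, -0.009, 0.62, 0.001, -0.0, -0.001]
held tool frame 886 [ 0.012 -0.005 -0.013] [0.057 0.008 0.006]
0.02 [ 0.0183  0.0017 -0.0022]
0.05 [ 0.0489 -0.0016 -0.0109]
1.0 0.4707805272776217
```

Call:
play_rows(motion=[[[0.1,0,0.21,0,0,0,-1],[0.2,-0.005,0.42,0,0,0,-1],[0.26,-0.008,0.56,0,0,0,-1],[0.29,-0.009,0.62,0,0,0,-1],[0.29,-0.009,0.62,0,0,0,-1],[0.29,-0.009,0.62,0,0,0,-0.5],[0.29,-0.009,0.62,0,0,0,-0.5],[0.29,-0.009,0.62,0,0,0,-0.5]]])

```text
time_s: 17.7
ee_pos: [0.5514, 0.0208, 0.0487]
eef_rot: [3.135, 0.44, -3.09]
force: [1.4, 0.9, 2.8]
grip_width: 0.0234
grip_force: 1.7
```

Call:
play_rows(motion=[[[-0.04,0,-0.1,0,0,0,-0.5],[-0.12,0,-0.25,0,0,0,-0.5],[-0.25,0,-0.54,0,0,0,-0.5],[-0.29,0,-0.63,0,0,0,-0.5],[-0.29,0,-0.63,0,0,0,-0.36]]])

```text
time_s: 18.2
ee_pos: [0.5512, 0.02, 0.2283]
eef_rot: [3.136, 0.448, -3.088]
force: [0.3, 0.6, -0.6]
grip_width: 0.0284
grip_force: 0.0
```

```bash
cat >> kin.py <<'E'
def floor(c):
    P=cloud(c);L=(P-Dc)@Rd
    m=(L[...,2]>.003)&(L[...,2]<.035)&(abs(L[...,1])<.112)&(L[...,0]>-.114)&(L[...,0]<.05)&(c["z_map"]>.1)
    n,l,s,cc=cv2.connectedComponentsWithStats(m.astype(np.uint8))
    for k in range(1,n):
        if s[k,4]>60:q=L[l==k];print(s[k],cc[k].round(),q.min(0).round(3),q.max(0).round(3),cv2.fitLine(np.float32(q[:,:2]),2,0,.01,.01).ravel().round(3))
E
python3 - <<'E'
from kin import *
log();mv(["pre2","pre","pk"],pick(2))
floor(wrist())
E
```

```text
t 18.2 q [-0.054  0.079  1.835  0.073  0.784 -1.719] p [0.5512 0.02   0.2283] rpy [ 3.136  0.448 -3.088] F [ 0.3  0.6 -0.6] w 0.0284 0.0
pre2 [0.208, 0.652, -0.282, -0.117, 0.148, 0.332]
pre [0.464, 0.649, 0.251, -0.117, 0.148, 0.332]
pk [0.399, 0.903, 0.435, -0.117, 0.148, 0.332]
[ 317   47   15  131 1466] [324. 111.] [-0.096  0.049  0.003] [0.04  0.062 0.014] [ 1.    -0.016 -0.035  0.055]
[ 347   47   22  131 1515] [356. 109.] [-0.095  0.08   0.003] [0.041 0.094 0.015] [ 1.    -0.008 -0.036  0.087]
```

Spatula 2 is flat at y ≈ 0.055. Next is spatula 3.

Call:
play_rows(motion=[[[0.02,0.065,-0.028,-0.012,0.015,0.033,-0.36],[0.06,0.2,-0.085,-0.035,0.045,0.1,-0.36],[0.1,0.33,-0.14,-0.06,0.075,0.167,-0.36],[0.15,0.46,-0.2,-0.083,0.104,0.233,-0.36],[0.208,0.652,-0.282,-0.117,0.148,0.332,-0.36],[0.208,0.652,-0.282,-0.117,0.148,0.332,-0.36],[0.208,0.652,-0.282,-0.117,0.148,0.332,-0.36],[0.208,0.652,-0.282,-0.117,0.148,0.332,-0.36],[0.208,0.652,-0.282,-0.117,0.148,0.332,-0.36],[0.208,0.652,-0.282,-0.117,0.148,0.332,-0.36]]])

```text
time_s: 19.25
ee_pos: [0.4633, 0.1783, 0.2627]
eef_rot: [2.647, -0.543, 2.122]
force: [0.5, 0.2, -0.4]
grip_width: 0.03
grip_force: 0.0
```

Run:
```python
from kin import *
log();mv(["pre2","pre","pk"],pick(2))
```

```text
t 19.25 q [-0.044  0.034  1.889  0.773  1.171 -0.752] p [0.4633 0.1783 0.2627] rpy [ 2.647 -0.543  2.122] F [ 0.5  0.2 -0.4] w 0.03 0.0
pre2 [0.012, 0.018, -0.021, -0.045, 0.056, 0.122]
pre [-0.294, -0.222, 0.424, -0.045, 0.056, 0.122]
pk [-0.229, -0.103, 0.714, -0.045, 0.056, 0.122]
```

Call:
play_rows(motion=[[[0.012,0.018,-0.021,-0.045,0.056,0.122,-0.36],[0.012,0.018,-0.021,-0.045,0.056,0.122,-0.36],[0.012,0.018,-0.021,-0.045,0.056,0.122,-0.36],[0.012,0.018,-0.021,-0.045,0.056,0.122,-0.36],[0.012,0.018,-0.021,-0.045,0.056,0.122,-0.36],[0.012,0.018,-0.021,-0.045,0.056,0.122,-0.36],[0.012,0.018,-0.021,-0.045,0.056,0.122,-0.36],[-0.294,-0.222,0.424,-0.045,0.056,0.122,-0.36],[-0.294,-0.222,0.424,-0.045,0.056,0.122,-0.36],[-0.294,-0.222,0.424,-0.045,0.056,0.122,-0.36]]])

```text
time_s: 20.25
ee_pos: [0.4657, 0.1778, 0.1218]
eef_rot: [3.118, -1.13, 1.161]
force: [1.5, -0.0, 0.6]
grip_width: 0.0303
grip_force: 0.0
```

Run:
```python
from kin import *
log();a=pick(2);u=a[2].copy();u[2,3]+=.03;u2=a[2].copy();u2[2,3]+=.17;mv(["pre","pk","up","up2"],[a[1],a[2],u,u2])
```

```text
t 20.25 q [-0.176  0.352  2.18   1.51   1.067 -0.898] p [0.4657 0.1778 0.1218] rpy [ 3.118 -1.13   1.161] F [ 1.5 -0.   0.6] w 0.0303 0.0
pre [0.002, -0.003, -0.0, -0.001, 0.0, 0.002]
pk [0.002, -0.002, 0.32, -0.001, 0.0, 0.002]
up [0.11, -0.001, 0.268, -0.001, 0.0, 0.002]
up2 [0.617, 0.005, 0.03, -0.001, 0.0, 0.002]
```

Call:
play_rows(motion=[[[0.002,-0.002,0.17,-0.001,0,0.002,-0.36],[0.002,-0.002,0.32,-0.001,0,0.002,-0.36],[0.002,-0.002,0.32,-0.001,0,0.002,-0.36],[0.002,-0.002,0.32,-0.001,0,0.002,-1],[0.002,-0.002,0.32,-0.001,0,0.002,-1],[0.002,-0.002,0.32,-0.001,0,0.002,-1],[0.11,-0.001,0.268,-0.001,0,0.002,-1],[0.26,0,0.198,-0.001,0,0.002,-1],[0.44,0.002,0.113,-0.001,0,0.002,-1],[0.617,0.005,0.03,-0.001,0,0.002,-1]]])

```text
time_s: 21.25
ee_pos: [0.4963, 0.2424, 0.2624]
eef_rot: [-3.14, -1.131, 1.123]
force: [0.6, -0.2, -0.6]
grip_width: 0.0108
grip_force: 40.0
```

Run:
```python
from kin import *
log();mv(["over","place"],place(.018))
```

```text
t 21.25 q [ 1.000e-03  9.900e-02  2.036e+00  1.388e+00  9.780e-01 -4.060e-01] p [0.4963 0.2424 0.2624] rpy [-3.14  -1.131  1.123] F [ 0.6 -0.2 -0.6] w 0.0108 40.0
over [-0.504, 0.643, -0.673, 0.12, -0.147, -0.333]
place [-1.123, 0.643, -0.381, 0.12, -0.147, -0.333]
```

Call:
play_rows(motion=[[[-0.05,0.065,-0.067,0.012,-0.015,-0.033,-1],[-0.15,0.19,-0.2,0.036,-0.044,-0.1,-1],[-0.25,0.32,-0.33,0.06,-0.074,-0.166,-1],[-0.35,0.45,-0.47,0.084,-0.104,-0.232,-1],[-0.504,0.643,-0.673,0.12,-0.147,-0.333,-1],[-0.504,0.643,-0.673,0.12,-0.147,-0.333,-1],[-0.504,0.643,-0.673,0.12,-0.147,-0.333,-1],[-0.504,0.643,-0.673,0.12,-0.147,-0.333,-1],[-0.504,0.643,-0.673,0.12,-0.147,-0.333,-1],[-0.504,0.643,-0.673,0.12,-0.147,-0.333,-1]]])

```text
time_s: 22.25
ee_pos: [0.5529, -0.0128, 0.218]
eef_rot: [2.71, -0.087, 2.51]
force: [0.0, 0.3, -0.6]
grip_width: 0.0106
grip_force: 40.0
```

Run:
```python
from kin import *
log();mv(["over","place"],place(.018))
```

```text
t 22.25 q [-0.283  0.258  1.648  0.467  1.201 -1.367] p [ 0.5529 -0.0128  0.218 ] rpy [ 2.71  -0.087  2.51 ] F [ 0.   0.3 -0.6] w 0.0106 40.0
over [0.003, 0.003, -0.007, 0.045, -0.055, -0.125]
place [-0.057, -0.282, 0.612, 0.045, -0.055, -0.125]
```

Call:
play_rows(motion=[[[0.003,0.003,-0.007,0.045,-0.055,-0.125,-1],[0.003,0.003,-0.007,0.045,-0.055,-0.125,-1],[0.003,0.003,-0.007,0.045,-0.055,-0.125,-1],[0.003,0.003,-0.007,0.045,-0.055,-0.125,-1],[0.003,0.003,-0.007,0.045,-0.055,-0.125,-1],[0.003,0.003,-0.007,0.045,-0.055,-0.125,-1],[0.003,0.003,-0.007,0.045,-0.055,-0.125,-1],[0.003,0.003,-0.007,0.045,-0.055,-0.125,-1]]])

```text
time_s: 23.05
ee_pos: [0.5523, -0.0118, 0.2199]
eef_rot: [3.134, 0.434, -3.088]
force: [0.0, 0.0, -0.5]
grip_width: 0.0111
grip_force: 40.0
```

Run:
```python
from kin import *
log();mv(["over","place"],place(.018));held()
```

```text
t 23.05 q [-0.125  0.096  1.833  0.116  0.789 -1.815] p [ 0.5523 -0.0118  0.2199] rpy [ 3.134  0.434 -3.088] F [ 0.   0.  -0.5] w 0.0111 40.0
over [-0.0, -0.003, -0.0, 0.001, -0.001, -0.001]
place [0.288, -0.008, 0.621, 0.001, -0.001, -0.001]
held tool frame 1040 [ 0.012 -0.005 -0.013] [0.048 0.008 0.005]
0.02 [ 0.0183  0.0015 -0.0027]
0.05 [ 0.0453 -0.0041 -0.0122]
```

Call:
play_rows(motion=[[[0.1,0,0.21,0,0,0,-1],[0.2,-0.005,0.42,0,0,0,-1],[0.26,-0.008,0.56,0,0,0,-1],[0.288,-0.008,0.621,0,0,0,-1],[0.288,-0.008,0.621,0,0,0,-1],[0.288,-0.008,0.621,0,0,0,-0.5],[0.288,-0.008,0.621,0,0,0,-0.5],[0.288,-0.008,0.621,0,0,0,-0.5]]])

```text
time_s: 23.9
ee_pos: [0.5534, -0.0131, 0.0487]
eef_rot: [3.136, 0.436, -3.086]
force: [0.9, 1.7, 4.2]
grip_width: 0.0228
grip_force: 1.9
```

Call:
play_rows(motion=[[[-0.04,0,-0.1,0,0,0,-0.5],[-0.12,0,-0.25,0,0,0,-0.5],[-0.25,0,-0.54,0,0,0,-0.5],[-0.29,0,-0.63,0,0,0,-0.5],[-0.29,0,-0.63,0,0,0,-0.3]]])

```text
time_s: 24.4
ee_pos: [0.5538, -0.0139, 0.2282]
eef_rot: [3.138, 0.444, -3.084]
force: [-0.6, 0.3, -0.6]
grip_width: 0.0282
grip_force: 0.0
```

Run:
```python
from kin import *
log()
floor(wrist())
c=camera("top");cv2.imwrite("pics/top2.png",c["frame"][...,::-1]);P=cloud(c)
f=c["frame"].astype(int);sat=f.max(-1)-f.min(-1)
m=(abs(P[...,2]-.024)<.008)
n,l,s,cc=cv2.connectedComponentsWithStats(m.astype(np.uint8))
for k in range(1,n):
    if s[k,4]>20 and 370<cc[k,0]<480 and 160<cc[k,1]<280:q=P[l==k][:,:2].astype(np.float32);print("cups",cc[k],cv2.minEnclosingCircle(q),np.median(sat[l==k]))
q0=get_obs()["qpos"];A=toolT()
# cup grasps: yaw options
for C in([.586,-.355],[.479,-.362]):
  for yaw in(0,-.7,.7,1.57,-1.57,2.3,-2.3):
    B=T0([*C,.2],yaw);B2=T0([*C,.022],yaw);r=path([A,B,B2],q0);
    D=T0(dr(-.0,-.07,.2),psi+0);print(C,yaw,r[0].round(2),round(r[1],2),round(r[2],3))
```

```text
t 24.4 q [-0.129  0.087  1.825  0.116  0.796 -1.821] p [ 0.5538 -0.0139  0.2282] rpy [ 3.138  0.444 -3.084] F [-0.6  0.3 -0.6] w 0.0282 0.0
[ 315   48   16  130 1482] [322. 110.] [-0.095  0.012  0.003] [0.04  0.026 0.015] [ 1.    -0.002 -0.035  0.019]
[ 348   48   24  130 1492] [359. 111.] [-0.095  0.048  0.003] [0.041 0.062 0.015] [ 1.    -0.02  -0.035  0.055]
[ 377   48   32  131 1553] [391. 110.] [-0.095  0.08   0.003] [0.042 0.094 0.014] [ 1.    -0.01  -0.035  0.086]
cups [421.41025641 182.8974359 ] ((0.6865853071212769, -0.3270781338214874), 0.026398228481411934) 43.5
cups [456.56626506 186.3253012 ] ((0.6806730628013611, -0.4326532185077667), 0.026533257216215134) 59.0
cups [399.5        202.01351351] ((0.6272580027580261, -0.2600899338722229), 0.026201939210295677) 48.0
cups [431.47674419 216.3255814 ] ((0.5855449438095093, -0.3545140027999878), 0.02668960765004158) 5.0
cups [467.84848485 218.51515152] ((0.5852121114730835, -0.46900850534439087), 0.02625248394906521) 6.0
cups [402.54794521 240.5890411 ] ((0.5124786496162415, -0.2668672502040863), 0.02614111453294754) 69.0
cups
[... 354 characters left out ...]
0.6 ] 0.11 0.0
[0.586, -0.355] -1.57 [-0.48  0.65  1.71 -1.03  0.36 -2.55] 0.23 0.645
[0.586, -0.355] 2.3 [-0.6   0.8   1.24  0.    1.09 -1.33] 0.09 0.0
[0.586, -0.355] -2.3 [-0.51  0.78  1.32 -0.28  0.99 -2.55] 0.15 0.33
[0.479, -0.362] 0 [-0.53  0.53  1.9  -1.04  0.38 -2.55] 0.42 1.707
[0.479, -0.362] -0.7 [-0.55  0.53  1.91 -1.04  0.36 -2.55] 0.33 1.062
[0.479, -0.362] 0.7 [-0.71  0.64  1.53  0.    0.97  0.16] 0.2 0.0
[0.479, -0.362] 1.57 [-0.71  0.64  1.53  0.    0.97 -0.71] 0.11 0.0
[0.479, -0.362] -1.57 [-0.58  0.52  1.91 -1.04  0.34 -2.55] 0.24 0.693
[0.479, -0.362] 2.3 [-0.71  0.64  1.53  0.    0.97 -1.44] 0.06 0.0
[0.479, -0.362] -2.3 [-0.59  0.61  1.62 -0.37  0.83 -2.55] 0.15 0.341
```

```bash
cat >> kin.py <<'E'
YC=psi+np.pi/2
CA=[.5855,-.3545];CB=[.4785,-.362]
E
python3 - <<'E'
from kin import *
mv(["overA","A"],[T0([*CA,.2],YC),T0([*CA,.022],YC)])
E
```

```text
overA [-0.012, -1.369, 0.098, 0.055, 0.054, 0.245]
A [0.29, -1.373, 0.743, 0.055, 0.054, 0.245]
```

View pics/top2.png

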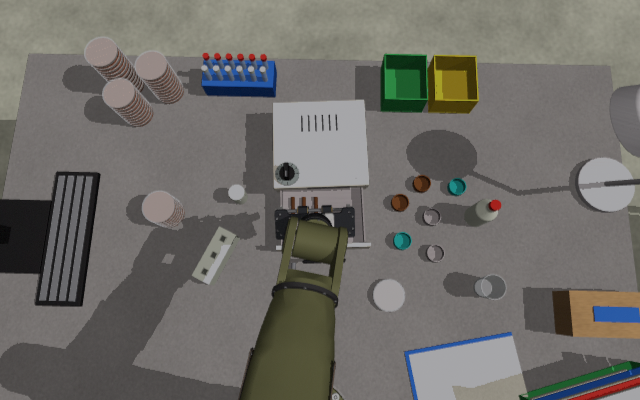

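The top view shows an empty rack, with three handles in the drawer at about (305,202). The steel cups have not moved: (432,217) and (435,253).

Call:
play_rows(motion=[[[-0.01,-0.12,0.01,0.006,0.006,0.025,0.4],[-0.012,-0.3,0.03,0.015,0.015,0.065,0.4],[-0.012,-0.45,0.04,0.022,0.022,0.1,0.4],[-0.012,-0.6,0.05,0.029,0.029,0.13,0.4],[-0.012,-0.75,0.06,0.037,0.036,0.163,0.4],[-0.012,-0.95,0.07,0.055,0.054,0.245,0.4],[-0.012,-0.98,0.08,0.055,0.054,0.245,0.4],[-0.012,-0.98,0.09,0.055,0.054,0.245,0.4],[-0.012,-0.98,0.098,0.055,0.054,0.245,0.4],[-0.012,-0.98,0.098,0.055,0.054,0.245,0.4]]])

```text
time_s: 25.5
ee_pos: [0.5792, -0.2568, 0.1964]
eef_rot: [3.125, 0.021, 1.736]
force: [-0.3, 1.1, 0.3]
grip_width: 0.0659
grip_force: 0.0
```

Run:
```python
from kin import *
log();mv(["overA","A"],[T0([*CA,.2],YC),T0([*CA,.022],YC)])
```

```text
t 25.5 q [-0.472  0.495  1.317 -0.008  1.304 -0.636] p [ 0.5792 -0.2568  0.1964] rpy [3.125 0.021 1.736] F [-0.3  1.1  0.3] w 0.0659 0.0
overA [-0.39, -0.039, -0.007, 0.003, 0.003, 0.017]
A [-0.375, -0.051, 0.705, 0.003, 0.003, 0.017]
```

Call:
play_rows(motion=[[[-0.2,-0.02,-0.004,0.003,0.003,0.017,0.4],[-0.39,-0.039,-0.007,0.003,0.003,0.017,0.4],[-0.39,-0.039,-0.007,0.003,0.003,0.017,0.4],[-0.39,-0.039,-0.007,0.003,0.003,0.017,0.4]]])

```text
time_s: 25.9
ee_pos: [0.586, -0.3553, 0.2004]
eef_rot: [3.141, 0.002, 1.634]
force: [0.0, -0.4, 0.2]
grip_width: 0.0654
grip_force: 0.0
```

Run:
```python
from kin import *
log()
c=wrist();P=cloud(c);f=c["frame"].astype(int);sat=f.max(-1)-f.min(-1)
m=(abs(P[...,2]-.024)<.006)&(sat<25)&(c["z_map"]>.1)
n,l,s,cc=cv2.connectedComponentsWithStats(m.astype(np.uint8))
for k in range(1,n):
    if s[k,4]>60:q=P[l==k][:,:2].astype(np.float32);print("cups",s[k],cc[k].round(),cv2.minEnclosingCircle(q))
mv(["A"],[T0([*CA,.022],YC)])
```

```text
t 25.9 q [-5.980e-01  6.270e-01  1.106e+00 -1.000e-03  1.407e+00 -6.610e-01] p [ 0.586  -0.3553  0.2004] rpy [3.141e+00 2.000e-03 1.634e+00] F [ 0.  -0.4  0.2] w 0.0654 0.0
cups [195 164  50  50 584] [219. 189.] ((0.48085248470306396, -0.3595973551273346), 0.026248497888445854)
cups [298 164  50  49 509] [323. 189.] ((0.5887919664382935, -0.35254910588264465), 0.026003656908869743)
cups [294 273  54  23 245] [321. 280.] ((0.5944049954414368, -0.47344669699668884), 0.03032243438065052)
A [0.001, -0.004, 0.717, 0.0, 0.0, 0.001]
```

Call:
play_rows(motion=[[[0.006,0.002,0.2,0,0,0,0.4],[0.006,0.002,0.4,0,0,0,0.4],[0.006,0.002,0.6,0,0,0,0.4],[0.006,0.002,0.715,0,0,0,0.4],[0.006,0.002,0.715,0,0,0,0.4],[0.006,0.002,0.715,0,0,0,-0.2],[0.006,0.002,0.715,0,0,0,-0.2],[0.006,0.002,0.715,0,0,0,-0.2],[0.006,0.002,0.5,0,0,0,-0.2],[0.006,0.002,0.2,0,0,0,-0.2]]], grip_force=30)

```text
time_s: 26.95
ee_pos: [0.5869, -0.3529, 0.125]
eef_rot: [3.14, 0.003, 1.636]
force: [0.5, -0.2, -0.7]
grip_width: 0.0513
grip_force: 30.0
```

Run:
```python
from kin import *
log();mv(["over","pl"],[T0(dr(-.005,-.045,.14),YC),T0(dr(-.005,-.045,.0235),YC)])
```

```text
t 26.95 q [-0.594  0.685  1.19  -0.002  1.264 -0.659] p [ 0.5869 -0.3529  0.125 ] rpy [3.140e+00 3.000e-03 1.636e+00] F [ 0.5 -0.2 -0.7] w 0.0513 30.0
over [1.114, 0.102, -0.175, 0.0, 0.0, 0.001]
pl [1.115, 0.101, 0.291, 0.0, 0.0, 0.001]
```

Call:
play_rows(motion=[[[0.1,0.02,-0.1,0,0,0,-0.2],[0.25,0.04,-0.17,0,0,0,-0.2],[0.4,0.06,-0.175,0,0,0,-0.2],[0.55,0.08,-0.175,0,0,0,-0.2],[0.7,0.102,-0.175,0,0,0,-0.2],[0.85,0.102,-0.175,0,0,0,-0.2],[0.98,0.102,-0.175,0,0,0,-0.2],[0.98,0.102,-0.175,0,0,0,-0.2]]])

```text
time_s: 27.75
ee_pos: [0.5968, -0.1037, 0.1679]
eef_rot: [3.137, 0.005, 1.639]
force: [-0.1, -0.6, -0.3]
grip_width: 0.0519
grip_force: 30.0
```

Run:
```python
from kin import *
log();mv(["over","pl"],[T0(dr(-.005,-.045,.14),YC),T0(dr(-.005,-.045,.0235),YC)])
```

```text
t 27.75 q [-0.231  0.469  1.423 -0.003  1.244 -0.298] p [ 0.5968 -0.1037  0.1679] rpy [3.137 0.005 1.639] F [-0.1 -0.6 -0.3] w 0.0519 30.0
over [0.122, -0.002, -0.001, 0.001, 0.001, 0.001]
pl [0.124, -0.004, 0.465, 0.001, 0.001, 0.001]
```

Call:
play_rows(motion=[[[0.122,-0.002,0,0.001,0.001,0.001,-0.2],[0.122,-0.002,0.1,0.001,0.001,0.001,-0.2],[0.124,-0.004,0.28,0.001,0.001,0.001,-0.2],[0.124,-0.004,0.42,0.001,0.001,0.001,-0.2],[0.124,-0.004,0.465,0.001,0.001,0.001,-0.2],[0.124,-0.004,0.465,0.001,0.001,0.001,0.28],[0.124,-0.004,0.465,0.001,0.001,0.001,0.28],[0.124,-0.004,0.38,0.001,0.001,0.001,0.28],[0.124,-0.004,0.1,0.001,0.001,0.001,0.28],[0.124,-0.004,-0.1,0.001,0.001,0.001,0.28]]])

```text
time_s: 28.75
ee_pos: [0.5935, -0.0766, 0.1742]
eef_rot: [-3.138, -0.001, 1.629]
force: [0.1, 0.1, 0.4]
grip_width: 0.06
grip_force: 0.0
```

Run:
```python
from kin import *
log();floor(wrist());mv(["overB","B"],[T0([*CB,.2],YC),T0([.4797,-.361,.022],YC)])
```

```text
t 28.75 q [-1.900e-01  4.520e-01  1.433e+00  1.000e-03  1.261e+00 -2.480e-01] p [ 0.5935 -0.0766  0.1742] rpy [-3.138e+00 -1.000e-03  1.629e+00] F [0.1 0.1 0.4] w 0.06 0.0
[  189     0   194   275 10574] [267.  97.] [-0.103 -0.112  0.003] [0.045 0.112 0.035] [ 0.742  0.67  -0.051  0.042]
[ 295  173   58   60 2517] [324. 203.] [-0.028 -0.074  0.003] [ 0.023 -0.022  0.027] [ 0.064 -0.998 -0.003 -0.05 ]
overB [-1.11, -0.536, -0.067, 0.001, 0.0, -0.0]
B [-1.106, -0.538, 0.645, 0.001, 0.0, -0.0]
```

Call:
play_rows(motion=[[[-0.14,-0.07,-0.07,0,0,0,0.4],[-0.28,-0.14,-0.07,0,0,0,0.4],[-0.42,-0.21,-0.07,0,0,0,0.4],[-0.58,-0.28,-0.07,0,0,0,0.4],[-0.74,-0.36,-0.07,0,0,0,0.4],[-0.9,-0.44,-0.07,0,0,0,0.4],[-1,-0.536,-0.07,0,0,0,0.4],[-1,-0.536,-0.07,0,0,0,0.4],[-1,-0.536,-0.07,0,0,0,0.4]]])

```text
time_s: 29.7
ee_pos: [0.4746, -0.3342, 0.1904]
eef_rot: [-3.14, -0.001, 1.628]
force: [1.8, 0.6, -0.1]
grip_width: 0.066
grip_force: 0.0
```

Run:
```python
from kin import *
log()
c=wrist();P=cloud(c);f=c["frame"].astype(int);sat=f.max(-1)-f.min(-1)
m=(abs(P[...,2]-.024)<.006)&(sat<25)&(c["z_map"]>.1)
n,l,s,cc=cv2.connectedComponentsWithStats(m.astype(np.uint8))
for k in range(1,n):
    if s[k,4]>60:q=P[l==k][:,:2].astype(np.float32);print("cups",s[k],cc[k].round(),cv2.minEnclosingCircle(q))
mv(["overB","B"],[T0([.4797,-.361,.2],YC),T0([.4797,-.361,.022],YC)])
```

```text
t 29.7 q [-6.760e-01  3.970e-01  1.472e+00 -1.000e-03  1.275e+00 -7.330e-01] p [ 0.4746 -0.3342  0.1904] rpy [-3.140e+00 -1.000e-03  1.628e+00] F [ 1.8  0.6 -0.1] w 0.066 0.0
cups [547   0  93  16 478] [585.  11.] ((0.7110785245895386, -0.1497655212879181), 0.041768863797187805)
cups [493 123  16  24  61] [503. 134.] ((0.6476205587387085, -0.2655172049999237), 0.012175720185041428)
cups [504 175  16  23  63] [509. 187.] ((0.6697095036506653, -0.31599006056785583), 0.012990486808121204)
cups [300 193  50  49 543] [325. 218.] ((0.48072975873947144, -0.35955899953842163), 0.025985533371567726)
cups [536 194  18  22  81] [547. 206.] ((0.7065318822860718, -0.3333292007446289), 0.012843621894717216)
cups [226 348  17   8  86] [233. 351.] ((0.3869953751564026, -0.5243656635284424), 0.009150022640824318)
overB [-0.111, 0.012, -0.039, -0.0, -0.0, -0.0]
B [-0.111, 0.013, 0.673, -0.0, -0.0, -0.0]
```

Call:
play_rows(motion=[[[-0.108,0.014,0,0,0,0,0.4],[-0.108,0.014,0.2,0,0,0,0.4],[-0.108,0.014,0.4,0,0,0,0.4],[-0.108,0.014,0.6,0,0,0,0.4],[-0.108,0.014,0.673,0,0,0,0.4],[-0.108,0.014,0.673,0,0,0,-0.2],[-0.108,0.014,0.673,0,0,0,-0.2],[-0.108,0.014,0.673,0,0,0,-0.2],[-0.108,0.014,0.45,0,0,0,-0.2],[-0.108,0.014,0.1,0,0,0,-0.2]]])

```text
time_s: 30.75
ee_pos: [0.4795, -0.3595, 0.1219]
eef_rot: [-3.137, -0.003, 1.63]
force: [0.8, -0.6, -0.6]
grip_width: 0.0503
grip_force: 32.3
```

Run:
```python
from kin import *
log();mv(["over","pl"],[T0(dr(-.067,-.083,.15),YC),T0(dr(-.067,-.083,.0235),YC)])
```

```text
t 30.75 q [-7.040e-01  5.090e-01  1.478e+00 -1.000e-03  1.161e+00 -7.630e-01] p [ 0.4795 -0.3595  0.1219] rpy [-3.137e+00 -3.000e-03  1.630e+00] F [ 0.8 -0.6 -0.6] w 0.0503 32.3
over [0.964, 0.277, -0.222, -0.001, -0.001, -0.0]
pl [0.963, 0.279, 0.284, -0.001, -0.001, -0.0]
```

Call:
play_rows(motion=[[[0.1,0.03,-0.15,0,0,0,-0.2],[0.25,0.07,-0.222,0,0,0,-0.2],[0.42,0.12,-0.222,0,0,0,-0.2],[0.6,0.17,-0.222,0,0,0,-0.2],[0.78,0.22,-0.222,0,0,0,-0.2],[0.964,0.277,-0.222,0,0,0,-0.2],[0.964,0.277,-0.222,0,0,0,-0.2],[0.964,0.277,-0.222,0,0,0,-0.2]]])

```text
time_s: 31.55
ee_pos: [0.5352, -0.1148, 0.1774]
eef_rot: [-3.14, -0.001, 1.632]
force: [-0.0, -0.3, -0.4]
grip_width: 0.0502
grip_force: 32.3
```

Run:
```python
from kin import *
log();mv(["over","pl"],[T0(dr(-.067,-.083,.15),YC),T0(dr(-.066,-.083,.0235),YC)])
```

```text
t 31.55 q [-0.278  0.338  1.584  0.     1.222 -0.339] p [ 0.5352 -0.1148  0.1774] rpy [-3.140e+00 -1.000e-03  1.632e+00] F [-0.  -0.3 -0.4] w 0.0502 32.3
over [0.0, -0.002, -0.002, -0.0, -0.0, 0.0]
pl [-0.0, 0.003, 0.504, -0.0, -0.0, 0.0]
```

Call:
play_rows(motion=[[[0,0.003,0.15,0,0,0,-0.2],[0,0.003,0.32,0,0,0,-0.2],[0,0.003,0.46,0,0,0,-0.2],[0,0.003,0.504,0,0,0,-0.2],[0,0.003,0.504,0,0,0,-0.2],[0,0.003,0.504,0,0,0,0.23],[0,0.003,0.504,0,0,0,0.23],[0,0.003,0.4,0,0,0,0.23],[0,0.003,0.1,0,0,0,0.23],[0,0.003,-0.15,0,0,0,0.23]]])

```text
time_s: 32.55
ee_pos: [0.5353, -0.116, 0.1795]
eef_rot: [-3.139, -0.001, 1.629]
force: [0.9, -0.4, 0.3]
grip_width: 0.058
grip_force: 0.0
```

Run:
```python
from kin import *
log();floor(wrist())
H=np.array([.4335,-.0365,.0]);mv(["overH","H","retreat"],[T0(H+[0,0,.15],YC),T0(H+[0,0,.065],YC),T0(np.array([.40,-.0385,.25]),YC)])
w=wrist();t=camera("top")
cv2.imwrite("pics/p3.png",np.hstack([w["frame"][:330,:,:][:, 100:540],cv2.resize(t["frame"][150:260,260:380],(360,330))])[...,::-1])
```

```text
t 32.55 q [-0.28   0.337  1.581  0.     1.227 -0.339] p [ 0.5353 -0.116   0.1795] rpy [-3.139e+00 -1.000e-03  1.629e+00] F [ 0.9 -0.4  0.3] w 0.058 0.0
[ 264    0  182  236 6217] [340.  70.] [-0.108 -0.112  0.003] [0.038 0.086 0.035] [ 0.927  0.376 -0.05   0.029]
[273   0 177   7 916] [362.   2.] [-0.105  0.08   0.003] [0.039 0.085 0.013] [ 1.    -0.006 -0.032  0.082]
[ 354  133   62   60 2636] [385. 162.] [-0.035 -0.074  0.003] [ 0.017 -0.022  0.027] [ 0.795 -0.607 -0.007 -0.049]
[ 290  173   57   59 2385] [318. 202.] [-0.094 -0.111  0.003] [-0.043 -0.059  0.027] [ 0.059  0.998 -0.068 -0.087]
overH [0.345, -0.4, 0.149, 0.001, 0.0, -0.0]
H [0.346, -0.403, 0.489, 0.001, 0.0, -0.0]
retreat [0.344, -0.531, -0.252, 0.001, 0.0, -0.0]
```

View pics/p3.png

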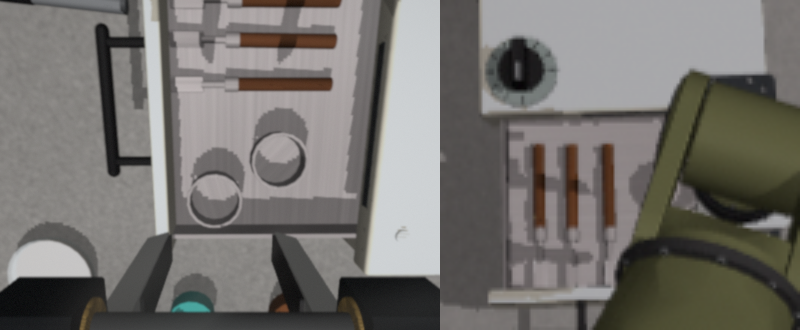

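The wrist view shows both cups upright at (278,160) and (215,198), and three spatulas lying flat and separate. Now I'll take the handle and close the drawer.

Call:
play_rows(motion=[[[0.17,-0.2,0.07,0,0,0,-0.36],[0.345,-0.4,0.149,0,0,0,-0.36],[0.345,-0.4,0.149,0,0,0,-0.36],[0.345,-0.4,0.149,0,0,0,-0.36],[0.346,-0.403,0.32,0,0,0,-0.36],[0.346,-0.403,0.485,0,0,0,-0.36],[0.346,-0.403,0.485,0,0,0,-0.36],[0.346,-0.403,0.485,0,0,0,-1],[0.346,-0.403,0.485,0,0,0,-1],[0.346,-0.403,0.485,0,0,0,-1]]])

```text
time_s: 33.7
ee_pos: [0.4323, -0.0356, 0.0583]
eef_rot: [3.137, -0.0, 1.629]
force: [8.4, 3.1, -15.8]
grip_width: 0.0105
grip_force: 30.1
```

Run:
```python
from kin import *
log()
for d in(.17,.18):mv([d],[T0(toolT()[:3,3]+d*Rd[:,0],YC)])
```

```text
t 33.7 q [-1.670e-01  2.750e-01  1.996e+00  1.000e-03  8.660e-01 -2.260e-01] p [ 0.4323 -0.0356  0.0583] rpy [ 3.137 -0.     1.629] F [  8.4   3.1 -15.8] w 0.0105 30.1
0.17 [0.001, 0.68, 0.003, 0.001, -0.0, -0.0]
0.18 [0.001, 0.72, 0.003, 0.001, -0.0, -0.0]
```

Call:
play_rows(motion=[[[0,0.03,-0.01,0,0,0,-1],[0,0.08,-0.02,0,0,0,-1],[0,0.14,-0.02,0,0,0,-1],[0,0.2,-0.02,0,0,0,-1],[0,0.26,-0.02,0,0,0,-1],[0,0.32,-0.02,0,0,0,-1],[0,0.38,-0.02,0,0,0,-1],[0,0.44,-0.02,0,0,0,-1],[0,0.5,-0.02,0,0,0,-1],[0,0.55,-0.02,0,0,0,-1]]])

```text
time_s: 34.7
ee_pos: [0.5663, -0.0268, 0.0599]
eef_rot: [-3.135, -0.002, 1.629]
force: [-1.6, 2.6, -16.4]
grip_width: 0.01
grip_force: 30.0
```

Call:
play_rows(motion=[[[0,0.04,0,0,0,0,-1],[0,0.08,0,0,0,0,-1],[0,0.11,0,0,0,0,-1],[0,0.135,0,0,0,0,-1],[0,0.15,0,0,0,0,-1],[0,0.16,0,0,0,0,-1],[0,0.16,0,0,0,0,-1]]])

```text
time_s: 35.4
ee_pos: [0.6065, -0.0243, 0.06]
eef_rot: [-3.137, -0.002, 1.629]
force: [-0.1, 5.5, -21.5]
grip_width: 0.0101
grip_force: 30.0
```

Run:
```python
from kin import *
log()
```

```text
t 35.4 q [-0.101  0.602  1.493  0.002  1.051 -0.16 ] p [ 0.6065 -0.0243  0.06  ] rpy [-3.137e+00 -2.000e-03  1.629e+00] F [ -0.1   5.5 -21.5] w 0.0101 30.0
```

Call:
play_rows(motion=[[[0,0.008,0.01,0,0,0,-1],[0,0.016,0.02,0,0,0,-1],[0,0.024,0.02,0,0,0,-1],[0,0.028,0.02,0,0,0,-1],[0,0.028,0.02,0,0,0,-1]]])

```text
time_s: 35.9
ee_pos: [0.6122, -0.0241, 0.0593]
eef_rot: [-3.134, -0.002, 1.63]
force: [-37.0, 5.4, 31.9]
grip_width: 0.0101
grip_force: 30.0
```

Call:
play_rows(motion=[[[0,-0.003,-0.008,0,0,0,-1],[0,-0.003,-0.008,0,0,0,-0.36],[0,-0.003,-0.008,0,0,0,-0.36],[0,-0.003,-0.008,0,0,0,-0.36],[0,-0.003,-0.2,0,0,0,-0.36],[0,-0.003,-0.4,0,0,0,-0.36],[0,-0.003,-0.6,0,0,0,-0.36],[0,-0.3,-0.7,0,0,0,-0.36],[0,-0.3,-0.7,0,0,0,-0.36]]])

```text
time_s: 36.8
ee_pos: [0.5388, -0.0294, 0.2339]
eef_rot: [3.139, -0.0, 1.629]
force: [-0.1, 0.4, 0.3]
grip_width: 0.0298
grip_force: 0.0
```

Run:
```python
from kin import *
log()
c=wrist();P=cloud(c);g=c["frame"].max(-1)
m=(P[...,2]>.06)&(P[...,2]<.08)&(g<80)&(P[...,0]>.5)&(P[...,0]<.63)&(abs(P[...,1]+.024)<.05)
q=P[m];print("handle",len(q),np.median(q,0))
t=camera("top");P=cloud(t);f=t["frame"]
# dial: bar (z~.15) points and disc
m=(P[...,2]>.143)&(P[...,2]<.16)&(np.hypot(P[...,0]-.672,P[...,1]-.069)<.04)
q=P[m];print("bar top",len(q),q[:,:2].mean(0),cv2.minAreaRect(np.float32(q[:,:2])))
cv2.imwrite("pics/d.png",np.hstack([cv2.resize(f[150:215,255:375],(480,260),interpolation=2),cv2.resize(c["frame"][:330,250:],(320,260))])[...,::-1])
```

```text
t 36.8 q [-1.230e-01  2.680e-01  1.540e+00  1.000e-03  1.332e+00 -1.810e-01] p [ 0.5388 -0.0294  0.2339] rpy [ 3.139 -0.     1.629] F [-0.1  0.4  0.3] w 0.0298 0.0
handle 892 [ 0.61171016 -0.01386586  0.06909391]
bar top 87 [0.67939413 0.07075186] ((0.6798611283302307, 0.0711214616894722), (0.04030377045273781, 0.01403314433991909), 3.0668325424194336)
```

View pics/d.png

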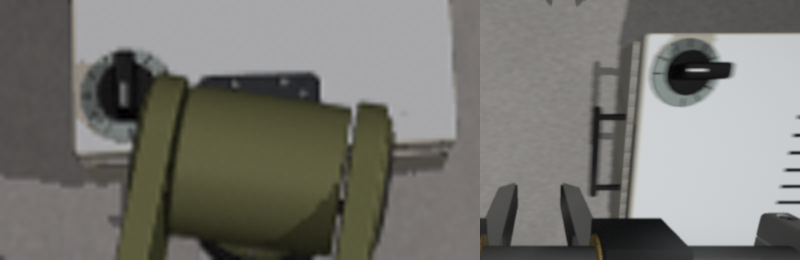

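The drawer is shut: the handle is back at its closed position, x ≈ 0.612. The dial bar at (125,85) still lies along the drawer's travel. Next I'll go to the dial with the jaws across the bar.

Run:
```python
from kin import *
mv(["over"],[T0([.68,.071,.20],psi+np.pi)])
q,j,w=path([toolT(),T0([.68,.071,.23],psi+np.pi),T0([.68,.071,.147],psi+np.pi),T0([.68,.071,.147],psi+2.4),T0([.68,.071,.147],psi+np.pi/2)],get_obs()["qpos"],v=1);print(j,w)
```

```text
over [0.368, 0.588, 0.137, 0.0, 0.0, -0.25]
[ 0.05  0.61  1.07  0.    1.46 -1.58]
[ 0.05  0.66  1.17 -0.    1.31 -1.58]
[ 0.05  0.66  1.17 -0.    1.31 -0.84]
[ 0.05  0.66  1.17 -0.    1.31 -0.01]
0.1194189097610554 2.0983171200206016e-11
```

Call:
play_rows(motion=[[[0.04,0.06,0,0,0,-0.024,-0.36],[0.1,0.15,0,0,0,-0.06,-0.36],[0.17,0.27,0.01,0,0,-0.11,-0.36],[0.25,0.4,0.02,0,0,-0.16,-0.36],[0.368,0.588,0.03,0,0,-0.25,-0.36],[0.368,0.588,0.03,0,0,-0.25,-0.36],[0.368,0.588,0.03,0,0,-0.25,-0.36],[0.368,0.588,0.03,0,0,-0.25,-0.36],[0.368,0.588,0.03,0,0,-0.25,-0.36],[0.368,0.588,0.03,0,0,-0.25,-0.36]]])

```text
time_s: 37.9
ee_pos: [0.6816, 0.0714, 0.2229]
eef_rot: [3.141, -0.002, 3.135]
force: [-0.5, 0.4, 0.1]
grip_width: 0.0297
grip_force: 0.0
```

Call:
play_rows(motion=[[[0,0,0,0,0,0,-0.36],[0,0,0,0,0,0,-0.36]]])

```text
time_s: 38.1
ee_pos: [0.6813, 0.0713, 0.2231]
eef_rot: [3.141, -0.002, 3.124]
force: [-0.5, -0.0, 0.2]
grip_width: 0.0297
grip_force: 0.0
```

Run:
```python
from kin import *
log();mv(["down"],[T0([.68,.071,.147],psi+np.pi)])
c=wrist();P=cloud(c)
m=(P[...,2]>.145)&(P[...,2]<.16)&(np.hypot(P[...,0]-.68,P[...,1]-.071)<.04)&(c["z_map"]>.1)
q=P[m];print(len(q),cv2.minAreaRect(np.float32(q[:,:2])),q[:,2].max())
```

```text
t 38.1 q [ 5.000e-02  6.150e-01  1.072e+00  1.000e-03  1.456e+00 -1.503e+00] p [0.6813 0.0713 0.2231] rpy [ 3.141e+00 -2.000e-03  3.124e+00] F [-0.5 -0.   0.2] w 0.0297 0.0
down [0.004, -0.002, 0.304, 0.0, -0.0, -0.012]
1021 ((0.6818974614143372, 0.0731128677725792), (0.04104851186275482, 0.013992107473313808), 3.46980619430542) 0.15502811267966882
```

Call:
play_rows(motion=[[[0,-0.004,0.1,0,0,-0.012,-0.36],[0,-0.004,0.2,0,0,-0.012,-0.36],[0,-0.004,0.3,0,0,-0.012,-0.36],[0,-0.004,0.3,0,0,-0.012,-0.36],[0,-0.004,0.3,0,0,-0.012,-1],[0,-0.004,0.3,0,0,-0.012,-1],[0,-0.004,0.3,0,0,-0.012,-1]]], grip_force=15)

```text
time_s: 38.85
ee_pos: [0.6813, 0.0715, 0.1503]
eef_rot: [3.139, 0.001, -3.079]
force: [0.8, 6.5, 1.9]
grip_width: 0.0137
grip_force: 15.0
```

Run:
```python
from kin import *
log()
```

```text
t 38.85 q [ 0.05   0.664  1.164  0.003  1.313 -1.584] p [0.6813 0.0715 0.1503] rpy [ 3.139e+00  1.000e-03 -3.079e+00] F [0.8 6.5 1.9] w 0.0137 15.0
```

Call:
play_rows(motion=[[[0,0,0,0,0,0.015,-1],[0,0,0,0,0,0.035,-1],[0,0,0,0,0,0.055,-1],[0,0,0,0,0,0.075,-1],[0,0,0,0,0,0.095,-1],[0,0,0,0,0,0.115,-1],[0,0,0,0,0,0.135,-1],[0,0,0,0,0,0.155,-1],[0,0,0,0,0,0.175,-1],[0,0,0,0,0,0.195,-1]]])

```text
time_s: 39.85
ee_pos: [0.6812, 0.0714, 0.1502]
eef_rot: [3.14, -0.002, 1.974]
force: [-0.4, 4.5, 2.7]
grip_width: 0.0139
grip_force: 15.0
```

Run:
```python
from kin import *
log();T=toolT();mv(["q"],[T0(T[:3,3],psi+np.pi/2)])
```

```text
t 39.85 q [ 0.05   0.664  1.164  0.002  1.313 -0.354] p [0.6812 0.0714 0.1502] rpy [ 3.140e+00 -2.000e-03  1.974e+00] F [-0.4  4.5  2.7] w 0.0139 15.0
q [0.0, 0.0, 0.0, 0.0, -0.0, 0.055]
```

Call:
play_rows(motion=[[[0,0,0,0,0,0.02,-1],[0,0,0,0,0,0.04,-1],[0,0,0,0,0,0.055,-1],[0,0,0,0,0,0.055,-1],[0,0,0,0,0,0.055,-1],[0,0,0,0,0,0.055,-0.36],[0,0,0,0,0,0.055,-0.36],[0,0,0,0,0,0.055,-0.36],[0,0,-0.2,0,0,0.055,-0.36],[0,0,-0.4,0,0,0.055,-0.36]]])

```text
time_s: 40.85
ee_pos: [0.6804, 0.0701, 0.2487]
eef_rot: [-3.137, -0.001, 1.633]
force: [0.4, 0.2, 1.1]
grip_width: 0.0299
grip_force: 0.0
```

Call:
play_rows(motion=[[[0,-0.2,0,0,0,0,-0.36],[0,-0.4,0,0,0,0,-0.36],[0,-0.6,0,0,0,0,-0.36],[0,-0.6,0,0,0,0,-0.36],[0,-0.6,0,0,0,0,-0.36]]])

```text
time_s: 41.35
ee_pos: [0.531, 0.0608, 0.2498]
eef_rot: [-3.141, -0.001, 1.634]
force: [0.1, 0.3, -0.1]
grip_width: 0.0302
grip_force: 0.0
```

Run:
```python
from kin import *
log()
c=wrist();P=cloud(c);g=c["frame"].max(-1)
m=(P[...,2]>.145)&(P[...,2]<.16)&(np.hypot(P[...,0]-.681,P[...,1]-.072)<.04)&(c["z_map"]>.1)
q=P[m];print(len(q),cv2.minAreaRect(np.float32(q[:,:2])))
m=(P[...,2]>.06)&(P[...,2]<.08)&(g<80)&(P[...,0]>.5)&(P[...,0]<.63)&(abs(P[...,1]+.024)<.05)
q=P[m];print("handle",len(q),np.median(q,0))
t=camera("top")
cv2.imwrite("pics/e.png",np.hstack([cv2.resize(t["frame"][150:215,255:375],(480,260),interpolation=2),cv2.resize(c["frame"][:330,250:],(320,260))])[...,::-1])
```

```text
t 41.35 q [ 4.500e-02  2.460e-01  1.529e+00  1.000e-03  1.366e+00 -1.800e-02] p [0.531  0.0608 0.2498] rpy [-3.141e+00 -1.000e-03  1.634e+00] F [ 0.1  0.3 -0.1] w 0.0302 0.0
1023 ((0.6820595860481262, 0.07334944605827332), (0.014415961690247059, 0.042225431650877), 4.392920017242432)
handle 531 [0.6125214  0.00503252 0.06920449]
```

View pics/e.png

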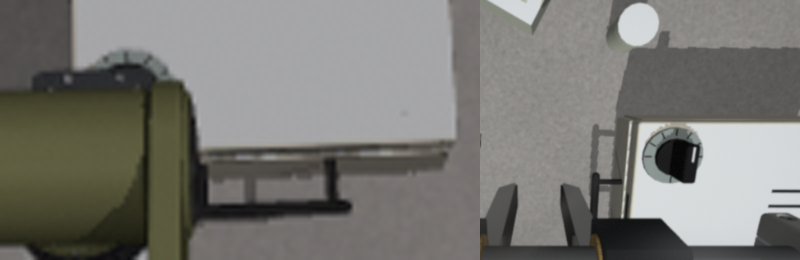

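The dial bar now lies across the cabinet, a quarter turn clockwise, and the drawer is shut. The robot is clear of everything.

```bash
python3 -c "
from station import workorder
print(workorder.hand_in())"
```

```text
the job is handed in; nothing more can be done
None
```

The job is handed in: all three spatulas lie flat and both steel cups stand upright in the shut drawer, and the timer was turned a quarter turn clockwise after the drawer was closed; the hand-in returned no verdict.

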